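# Clamp a machined bracket for measuring

## Robot

A 6-joint arm with a two-finger parallel gripper is mounted at the origin on the work surface. World frame = base frame: x ahead of the robot, y to its left, z up, the work surface at z = 0. Lengths are in m, angles in rad, forces in N, time in s.
With the tool pointing down it reaches from about 0.35 to 0.975 m from the base axis. Payload 4.9 kg.
Tool frame: the origin (TCP) lies between the finger pads; the fingertips stand 17 mm ahead of it and the grasp point (between the pads) lies 2 mm behind it; z points along the fingers, y is the direction in which the jaws open and shut (so a half turn about z gives the same grasp; the last joint's range is limited). The gripper opens to 85 mm and grips with 20 to 120 N. Pads are 22 mm wide; open, the fingers measure 114 mm over their backs; the gripper's body (76 mm by 85 mm) begins 54 mm behind the grasp point. The pads swing forward as they close: fully open they stand 13 mm farther back than shut.
Start: joints at [-0.119, 0.053, 1.613, -0, 1.476, -0.119], TCP at [0.625, 0, 0.248] pointing down, gripper open.
Joint ranges: [-3.01, 3.01], [-1.01, 2.22], [0.06, 2.58], [-1.02, 4.17], [0.09, 2.62], [-3.14, 3.14]. Speed limits (rad/s): [2.57, 2.57, 3.14, 3.14, 3.14, 3.14].

## Interface

Orientations are given as a unit quaternion [w, x, y, z].
In Python, from plant import state, grab_frame, camera_model, job_done, find_in, silhouettes, landmark_of gives the robot as it stands.
- The arm moves only by the shell command python3 -m crank 'ROWS'. ROWS is JSON, a list of rows, each an object with "angular": the turn, a rotation vector about the tool's x, y, z each as a share of 5 degrees, from -1 to 1, a list of three; "delta_pos": the shift along the tool's x, y, z each as a share of 3 cm, from -1 to 1, a list of three; "gripper": the opening, from 0 (shut) to 1 (fully open). In form: [{"angular": [ax, ay, az], "delta_pos": [tx, ty, tz], "gripper": gripper}, ...]. A call has 1 to 12 rows; each row shifts and turns the commanded pose from where the row before left it, along the tool's axes as they then stand; what a row does not reach is not made up. A row lasts 1/8 s, in which the tool goes at most 62.5 mm and 10.7 degrees, less where a joint would pass 70% of its speed; a pose out of reach is approached as far as the arm can. A call with a number of a shift or a turn outside -1 to 1 is refused whole. A call with a gripper value outside its range is refused whole. The fingers move at their own pace and stop on an object; the grip force is fixed at half the most. Time passes only in rows, so rows that do not move let the fingers close. It gives the time, the measured TCP pose, the force and the opening at its end, in the units of the state.
- state(): the state, without advancing time (a new reading comes with each control period).
- grab_frame(name): name is "scene" or "side" or "wrist"; returns the picture (400x640x3 uint8, red, green, blue); there is no depth.
- camera_model(name): a dict with "camera_matrix" (3x3 intrinsics, pixels), "rvec" (rotation vector, rad) and "tvec" (3), from world to camera coordinates, as OpenCV has them; the wrist camera has in their place "mount" (4x4, takes a point from camera to tool coordinates, whose origin is the TCP and whose axes are the flange's). Camera axes: x right, y down, z forward; pixel columns grow to the right and rows downward; lengths in m; the calibration is good to about 2 mm. The wrist camera is an equidistant fisheye: a pixel r from the principal point sees the ray r / f radians off the axis. A picture is of the moment at which its call begins: read the wrist's pose just before it. camera_model takes no time and is no camera call.
- job_done(): hands the job in, once; it reports no verdict.
Trained networks look in the newest picture that a camera, given by its name, has taken for a name from the list of things; names that differ only in an ending like _2 or _b are one class to them, and where a whole thing is asked for, a point or a joint stands for the part that bears it (a point fixed in the world has none). Each returns a list of dicts, best first, with "conf" (0 to 1); they miss things now and then, are a little off and sometimes report something else, mostly with a low value. They report only what shows in the picture. A call takes as long as a camera call. They do not tell look-alikes from the thing itself.
- find_in(camera, target): "bbox" ([left, top, right, bottom] in pixels, round what is visible of it).
- silhouettes(camera, target): "mask" (400x640 bool, what is visible of it) and "bbox" ([left, top, right, bottom] in pixels, round what is visible of it).
- landmark_of(camera, target): "pixel" ([column, row] in pixels: a listed point, or the origin of a listed thing).
The state is a dict: "time": time; "joint_pos": joint angles; "joint_vel": joint speeds; "joint_efforts": joint torques, N m; "tool_pos": TCP position; "tool_rot": TCP orientation; "contact_force": force on the tool from outside, world axes, zero at the start; "ft_torque": the same for the moment, N m; "gripper_width": opening from 0.0 (shut) to 1.0 (fully open).
Only numpy, scipy, OpenCV 4.12 (cv2) and the standard library are available. Lean on these libraries where they do the work, as an engineer would, in place of code of your own. Each camera call takes 0.05 s, during which the arm holds its last target.

## Task

Slide the silver bracket along its channel in the blue screw clamp until it is fully home against the brass end stop. Then wind the clamp's T-handle down, clockwise from above, half a turn at a time and taking its ends in turn, first the red one, then the yellow, and so on, until the foot holds the bracket firmly: stop once the bar's end needs a push of about 5 N, as overtightening marks the bracket. Let go of everything, and leave the other things on the granite alone.

Things in the scene. Friction and masses are not known exactly. Their poses are not given: they have to be found in the camera images.
- clamp: Blue C-shaped screw clamp on a dark steel base, fixed. Origin: on the screw axis at table height; z up, x from the open front to its column. Base x -130 to 70, y +-40. Channel: floor (green packing strip) at z 29 to 31, between strips x -80 to 22, inner faces y +-21.5, top z 42; brass end stop: face x 22, top z 51. Arm over it: x -42 to 64, y +-18, z 90 to 115; only the T-handle is higher.
- bracket: Silver machined L bracket, 0.45 to 0.7 kg, loose in the clamp's channel. Foot 140 (x) x 40 (y) x 25 mm high; at its -x end an upright flange 12 mm thick (x -70 to -58), 40 wide, top 58 mm above the underside, to push or pinch from above. Origin: centre of the underside. Home: origin at x -48 in the clamp's frame, its +x end on the brass stop; it starts 25 to 50 mm short of that.
- t_handle (a joint): Turn of the T-handle (rad): 0 fully up, grows clockwise seen from above and lowers screw, bar and foot together, 14 mm a turn (2.23 mm per rad). Free running takes 0.08 N m (1.6 N at the bar's end). The foot meets the bracket somewhere from 5.4 to 6.6, as the packing differs; from there the load climbs steeply. It keeps its place when let go. Starts at 0.1 to 1.2.
- hub (a point): On the screw axis at the mid height of the bar: centre of the T-handle's steel cross bar. The bar is horizontal, 10 mm thick, 106 mm long over its end caps (15 mm thick, 8 mm long), hub 24 mm thick. About 171 mm above the table when fully up, 158 when clamped.
- end_red (a point): Middle of the bar 38 mm from the screw axis on the red-capped side: where to grip it, across the bar, from above.
- end_yellow (a point): The same on the opposite, yellow-capped side.
- foot: Brass pressure foot, 27 mm disc under the screw, turns with the handle. The torque to turn grows with its pressing force, by 2 to 5 N mm for each newton (more while turning than at rest); 0.2 to 0.3 N m in all about the screw axis is right. Firm is over 25 N of pressing force, over 140 N marks the bracket. Origin: centre of its underside.
- spare_bracket: Grey bracket of the same shape lying beside the clamp; not to be used. Origin: centre of the underside.
- plug_gauge: Steel cylinder 28 mm thick, 75 high, standing; a bystander. Origin: centre of the underside.
- gauge_block: Steel block 35 x 12 x 50 mm high; a bystander. Origin: centre of the underside.
- cup: Blue plastic cup, 64 mm wide, 70 high; a bystander. Origin: centre of the underside.
- square: Small steel engineer's square, 100 x 18, 72 mm high; a bystander. Origin: centre of the underside.
- spanner: Steel spanner 150 mm long, lying; a bystander.
Things that resemble listed ones, but are neither listed nor needed, are in the scene too. What is shaped like the bracket but pink is not meant.

How it is judged:
By the outcome, as a careful person would: the job done as asked, in the order asked, and still so for the second after the job is handed in, with the robot touching nothing.
It also fails if it takes over 72 s, if anything falls off the work surface, if the arm or the gripper's body presses on something with over 40 N, if the wrist force passes 120 N, or if a joint passes its speed limit or range.

## Working session

There is one attempt and no reset: what is moved stays moved. The work goes in short steps, Python scripts to look and compute and a shell command to move; the robot and the scene stay as the last step left them, time stands still between calls to the robot, and variables do not carry over. Pictures are saved under pics/ and viewed, and the job is handed in when it is done.

```bash
ls; mkdir -p pics; python3 - <<'E'
from plant import *
import cv2
print(state())
for n in ("scene","side","wrist"):
    cv2.imwrite(f"pics/{n}0.png",grab_frame(n)[:,:,::-1]); print(n,camera_model(n))
E
```

```text
pics
{'time': 0.0, 'joint_pos': array([-1.19000336e-01,  5.33133447e-02,  1.61432266e+00,  9.09681508e-06,
        1.47604859e+00, -1.18963435e-01]), 'joint_vel': array([-0.0002352 , -0.00101024, -0.00191828, -0.00078576,  0.00053831,
       -0.00109921]), 'joint_efforts': array([ 2.70554956e-04, -3.93670499e+01, -3.70175600e+01, -1.62778279e-04,
        6.93513779e-03, -6.06393527e-06]), 'tool_pos': array([6.24387061e-01, 7.58865873e-05, 2.47072874e-01]), 'tool_rot': array([-8.24972095e-04,  7.07119748e-01,  7.07093040e-01, -6.43029103e-04]), 'contact_force': array([-0.02091902, -0.40443444,  1.39753007]), 'ft_torque': array([-0.0309272 , -0.02196202, -0.00381269]), 'gripper_width': 0.9986221333366561}
scene {'camera_matrix': array([[428.31860691,   0.        , 317.12234567],
       [  0.        , 428.31860691, 197.61533736],
       [  0.        ,   0.        ,   1.        ]]), 'rvec': array([ 0.98058474,  2.40499412, -1.11478771]), 'tvec': array([ 0.36298203, -0.14482764,  1.56544742])}
side {'camera_matrix': array([[365.76612349,   0.        , 321.22320966],
       [  0.        , 365.76612349, 205.74027976],
       [  0.        ,   0.        ,   1.        ]]), 'rvec': array([ 2.0947646 , -0.27800032,  0.12711079]), 'tvec': array([-0.5119324 ,  0.20636035,  0.7726783 ])}
wrist {'camera_matrix': array([[309.70691629,   0.        , 320.56220323],
       [  0.        , 309.70691629, 197.71921263],
       [  0.        ,   0.        ,   1.        ]]), 'mount': array([[-1.89130199e-04, -9.47629903e-01, -3.19370523e-01,
         8.22027008e-02],
       [ 9.99999814e-01, -3.64178643e-04,  4.88386990e-04,
        -6.87577266e-05],
       [-5.79118040e-04, -3.19370372e-01,  9.47629796e-01,
        -1.24095467e-01],
       [ 0.00000000e+00,  0.00000000e+00,  0.00000000e+00,
         1.00000000e+00]])}
```

View pics/scene0.png

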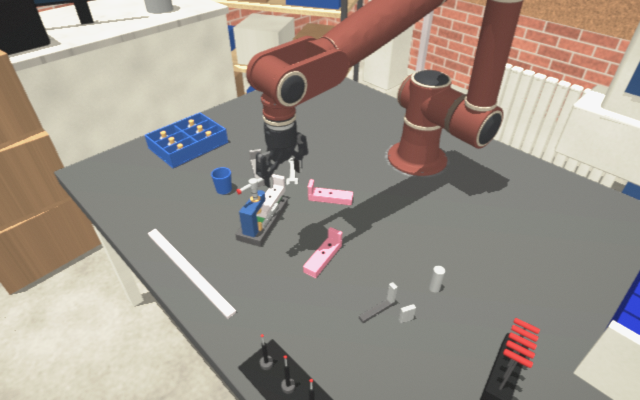

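View pics/side0.png

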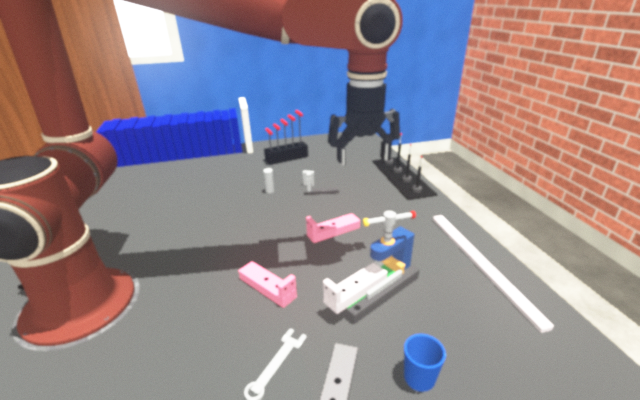

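View pics/wrist0.png

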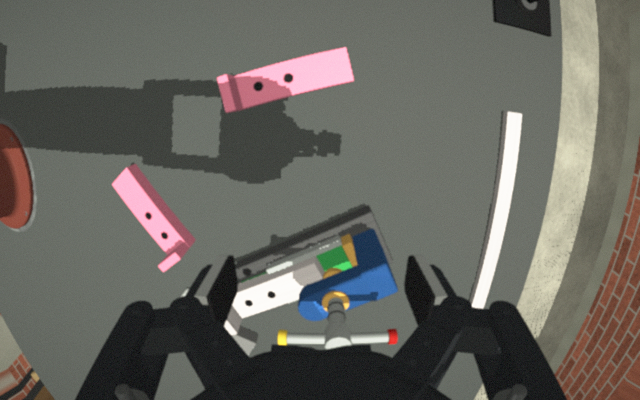

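The clamp shows in all three views: wrist handle hub about (337,340), side (389,215), scene (265,195). The silver bracket lies in its channel, with its flange toward the robot. Next I'll get landmarks and triangulate.

```bash
cat > h.py <<'E'
from plant import *
import numpy as np, cv2
from scipy.spatial.transform import Rotation as R
from scipy.optimize import least_squares
def T():
    s=state(); q=s['tool_rot']; return R.from_quat([q[1],q[2],q[3],q[0]]).as_matrix(), s['tool_pos']
def project(n,P,pose=None):
    P=np.atleast_2d(P).astype(float); c=camera_model(n); K=c['camera_matrix']
    if n!='wrist':
        return cv2.projectPoints(P,c['rvec'],c['tvec'],K,None)[0].reshape(-1,2)
    Rt,t=pose if pose else T(); M=np.array(c['mount'])
    X=((P-t)@Rt - M[:3,3])@M[:3,:3]
    th=np.arctan2(np.hypot(X[:,0],X[:,1]),X[:,2]); ph=np.arctan2(X[:,1],X[:,0])
    return np.c_[K[0,2]+K[0,0]*th*np.cos(ph),K[1,2]+K[1,1]*th*np.sin(ph)]
def clampT(p,P): # p=(x,y,yaw)
    c,s=np.cos(p[2]),np.sin(p[2]); P=np.atleast_2d(P)
    return np.c_[p[0]+c*P[:,0]-s*P[:,1],p[1]+s*P[:,0]+c*P[:,1],P[:,2]]
E
python3 - <<'E'
from h import *
for n in ("wrist","side","scene"):
    grab_frame(n)
    for t in ("clamp","bracket","hub","end_red","end_yellow","foot","spare_bracket"):
        print(n,t,[(np.round(d['pixel'],1).tolist(),round(d['conf'],2)) for d in landmark_of(n,t)][:3])
print(state()['time'])
E
```

```text
wrist clamp [([331.9, 244.7], 0.97)]
wrist bracket [([153.3, 210.1], 0.58), ([272.9, 286.5], 0.57)]
wrist hub [([339.2, 336.2], 0.89)]
wrist end_red [([379.3, 336.4], 0.83)]
wrist end_yellow [([292.0, 338.1], 0.68)]
wrist foot [([334.4, 274.2], 0.49)]
wrist spare_bracket [([233.8, 352.9], 0.93)]
side clamp [([383.6, 284.5], 0.76)]
side bracket [([359.8, 292.4], 0.83), ([270.2, 286.7], 0.76), ([334.1, 230.0], 0.69)]
side hub [([389.9, 218.9], 0.76), ([387.2, 259.0], 0.24)]
side end_red [([404.4, 213.7], 0.59)]
side end_yellow [([370.5, 219.1], 0.78)]
side foot [([266.1, 191.9], 0.68), ([387.5, 262.5], 0.5)]
side spare_bracket [([337.1, 392.6], 0.56)]
scene clamp [([261.6, 229.7], 0.57)]
scene bracket [([327.4, 198.0], 0.87), ([320.2, 260.2], 0.68), ([270.8, 202.4], 0.66)]
scene hub [([253.5, 182.7], 0.59)]
scene end_red [([241.7, 186.8], 0.75), ([225.9, 191.0], 0.37)]
scene end_yellow [([264.9, 182.3], 0.44)]
scene foot []
scene spare_bracket [([257.6, 174.9], 0.75), ([259.1, 227.9], 0.74)]
1.35
```

```bash
cat > fit.py <<'E'
from h import *
obs=[('wrist','c',(331.9,244.7)),('wrist','b',(272.9,286.5)),('wrist','h',(339.2,336.2)),('wrist','r',(379.3,336.4)),('wrist','y',(292,338.1)),('wrist','f',(334.4,274.2)),
('side','c',(383.6,284.5)),('side','b',(359.8,292.4)),('side','h',(389.9,218.9)),('side','r',(404.4,213.7)),('side','y',(370.5,219.1)),('side','f',(387.5,262.5)),
('scene','c',(261.6,229.7)),('scene','b',(270.8,202.4)),('scene','h',(253.5,182.7)),('scene','r',(241.7,186.8)),('scene','y',(264.9,182.3))]
pose=T()
def pts(p):
    x,y,yaw,bs,hz,az=p
    d=.038*np.array([np.cos(az),np.sin(az),0]); H=np.array([x,y,hz])
    return dict(c=clampT(p,[0,0,0])[0],b=clampT(p,[bs,0,.031])[0],h=H,r=H+d,y=H-d,f=np.array([x,y,hz-.171+.075]))
def res(p):
    P=pts(p); return np.concatenate([project(n,P[k],pose)[0]-o for n,k,o in obs if k!='f'])
r=least_squares(res,[.65,-.08,.35,-.085,.168,.0],loss='soft_l1',f_scale=2)
print(r.x,r.cost)
for (n,k,o),e in zip([o for o in obs if o[1]!='f'],r.fun.reshape(-1,2)): print(n,k,e.round(1))
for n in ("wrist","side","scene"):
    im=grab_frame(n)[:,:,::-1].copy()
    S=3; im=cv2.resize(im,None,fx=S,fy=S,interpolation=cv2.INTER_CUBIC)
    p=r.x
    def poly(P,col):
        q=(project(n,clampT(p,P),pose)*S+S/2).astype(int); cv2.polylines(im,[q],True,col,1)
    poly([[-.13,-.04,0],[.07,-.04,0],[.07,.04,0],[-.13,.04,0]],(0,255,255))
    poly([[-.042,-.018,.115],[.064,-.018,.115],[.064,.018,.115],[-.042,.018,.115]],(0,0,255))
    b=p[3]
    poly([[b-.07,-.02,.089],[b-.058,-.02,.089],[b-.058,.02,.089],[b-.07,.02,.089]],(0,255,0))
    poly([[b-.07,-.02,.056],[b+.07,-.02,.056],[b+.07,.02,.056],[b-.07,.02,.056]],(0,255,0))
    P=pts(p); q=(project(n,[P['r'],P['y']],pose)*S+S/2).astype(int); cv2.line(im,q[0],q[1],(255,0,255),1)
    c=(project(n,clampT(p,[-.03,0,.08]),pose)[0]*S).astype(int)
    im=im[max(c[1]-270,0):c[1]+270,max(c[0]-350,0):c[0]+350]
    cv2.imwrite(f"pics/fit_{n}.png",im)
E
python3 fit.py
```

```text
[ 0.63947592 -0.11378876  0.51899907 -0.08888933  0.17266256 -0.01104799] 32.627918195983455
wrist c [-0.7  2.4]
wrist b [ 0.8 -0.3]
wrist h [-2.  1.]
wrist r [ 0.6 -0.4]
wrist y [ 1.7 -1.4]
side c [-0.9 -2.2]
side b [-3.4  0.2]
side h [-1.6 -2.5]
side r [ 1.8 -0.1]
side y [-0.5  0.2]
scene c [-2.4 -1.3]
scene b [-1.8 -0.4]
scene h [-0.   0.7]
scene r [0.5 2.7]
scene y [-0.5 -4.7]
```

View pics/fit_wrist.png

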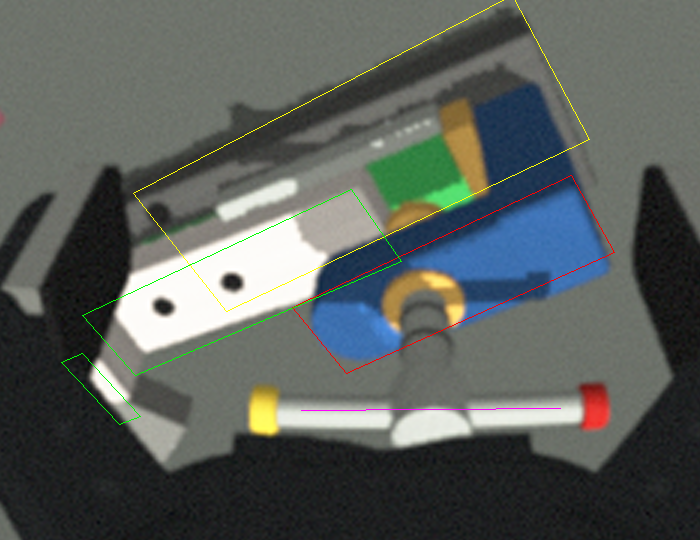

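View pics/fit_side.png

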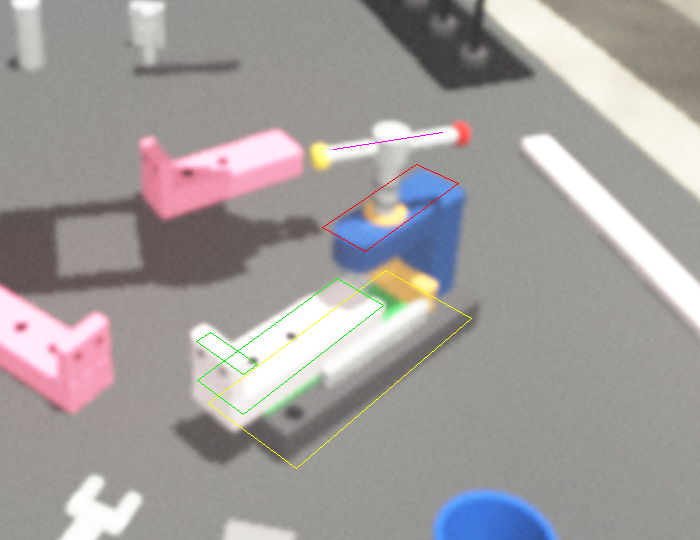

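View pics/fit_scene.png

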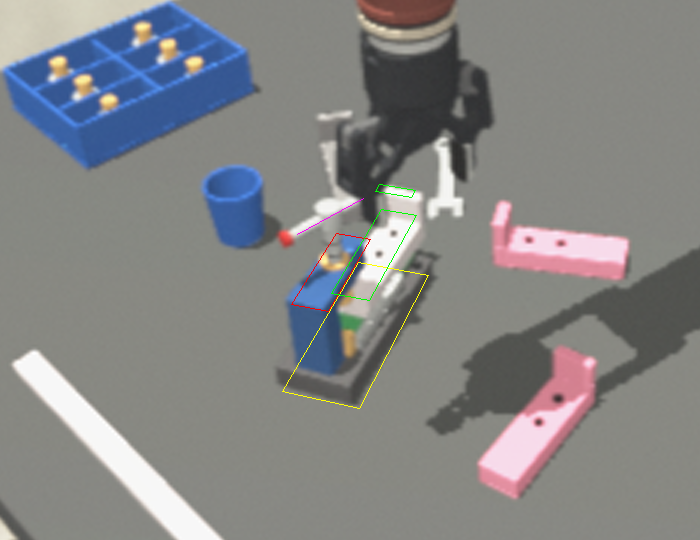

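The fitted yaw is too large: the drawn edges are about 7° steeper than the real ones. I'll refine it with edges picked from clean crops.

```bash
python3 - <<'E'
from h import *
def crop(n,x0,y0,w,h,S):
    im=cv2.imread(f'pics/{n}0.png')[y0:y0+h,x0:x0+w]
    im=cv2.resize(im,None,fx=S,fy=S,interpolation=cv2.INTER_CUBIC)
    im=(255*(im/255.)**0.6).astype('uint8')
    for i in range(0,w,20): cv2.putText(im,str(x0+i),(i*S,10),0,.35,(0,255,255),1); cv2.line(im,(i*S,12),(i*S,18),(0,255,255),1)
    for i in range(0,h,20): cv2.putText(im,str(y0+i),(0,i*S+4),0,.35,(0,255,255),1)
    cv2.imwrite(f'pics/crop_{n}.png',im)
crop('wrist',210,195,200,150,4); crop('side',310,200,130,115,5)
E
```

```text
(no output)
```

View pics/crop_wrist.png

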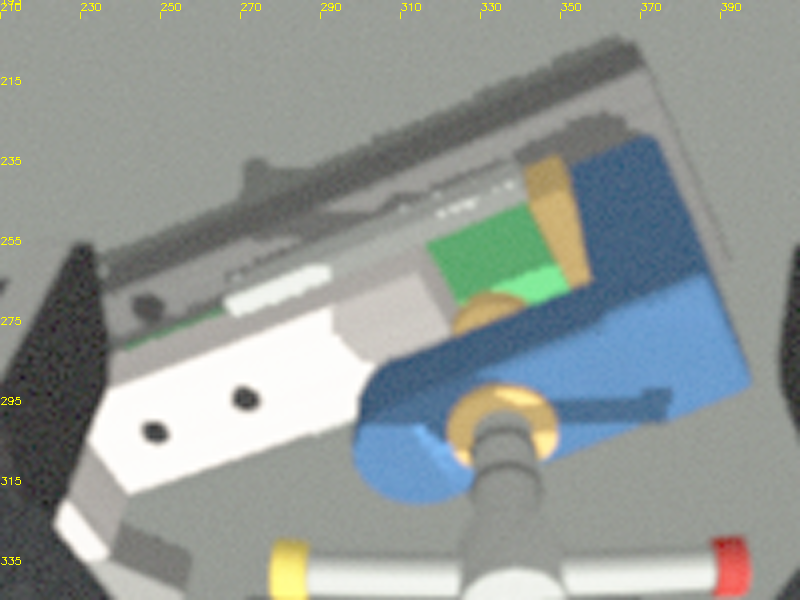

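View pics/crop_side.png

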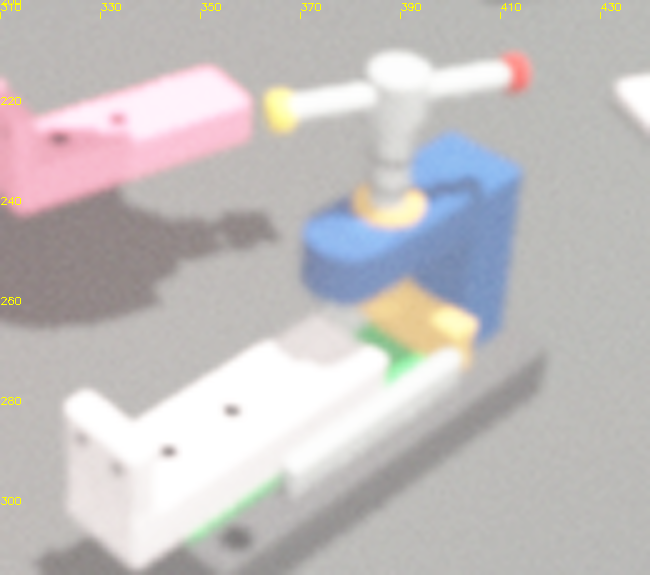

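```bash
cat > fit2.py <<'E'
from h import *
pose=T()
W=lambda u,v:('wrist',(210+u/4,195+v/4)); S=lambda u,v:('side',(310+u/5,200+v/5))
C=[((.064,-.018,.115),W(750,383)),((.064,.018,.115),W(706,275)),((.064,.018,.115),S(453,133)),((.064,-.018,.115),S(520,175))]
B=[((.07,.02,.056),W(420,275)),((-.058,-.02,.056),W(130,493)),((-.058,-.02,.089),W(110,558)),
((-.07,-.02,.089),S(133,450)),((-.07,.02,.089),S(68,405)),((-.07,-.02,.031),S(135,565)),((-.07,.02,.031),S(70,515)),((.07,-.02,.056),S(385,355))]
Hn=[(.053,W(748,567)),(-.053,W(272,570)),(.053,S(530,72)),(-.053,S(267,108))]
def items(p,dl=None):
    x,y,yaw,bs,hz,az=p[:6]; out=[]
    for P,(n,o) in C: out.append((n,clampT(p,P)[0],o))
    for P,(n,o) in B: out.append((n,clampT(p,np.add(P,(bs,0,0)))[0],o))
    for l,(n,o) in Hn: out.append((n,np.array([x+l*np.cos(az),y+l*np.sin(az),hz]),o))
    return out
def res(p):
    return np.concatenate([project(n,P,pose)[0]-o for n,P,o in items(p)])
r=least_squares(res,[.65,-.11,.4,-.085,.168,.0],loss='soft_l1',f_scale=2)
print(r.x.round(4),r.cost,'yawdeg',np.degrees(r.x[2]))
for it,e in zip(items(r.x),r.fun.reshape(-1,2)): print(it[0],e.round(1))
np.save('fit.npy',r.x)
E
python3 fit2.py
```

```text
[ 0.6401 -0.1173  0.4425 -0.0848  0.1713 -0.0187] 8.512067243309424 yawdeg 25.353308933304717
wrist [ 0.9 -0. ]
wrist [0.7 0.8]
side [ 0.2 -0.9]
side [ 0.2 -2.1]
wrist [-0.3 -0.8]
wrist [ 0.2 -0. ]
wrist [0. 0.]
side [0.6 1.5]
side [-0.6 -1. ]
side [0.2 1.1]
side [-0.4 -0.7]
side [0.8 0.4]
wrist [-1.   0.3]
wrist [-0.2 -0.1]
side [-1.7 -0.3]
side [0.1 0.2]
```

The refined fit is good: residuals are about 1 px. It puts the clamp at (0.640, -0.117) with yaw 25.4°, and the bracket about 37 mm short of home. Before reaching, I'll check the nearby bystanders.

Candidates for "bracket" in the side view:
- **Pink ones:** (270,287) and (334,230), excluded by colour.
- **Grey spare on the table:** (337,392).
- **Silver one in the blue clamp's channel:** (360,292). It matches the description, and the enlarged crop above confirms it.

```bash
python3 - <<'E'
from h import *
p=np.load('fit.npy')
def ground(n,px,z):
    f=lambda q: project(n,[q[0],q[1],z])[0]-px
    r=least_squares(f,[.5,-.2]); return r.x
c,s=np.cos(p[2]),np.sin(p[2])
def cl(q): d=np.array(q)-p[:2]; return np.round([c*d[0]+s*d[1],-s*d[0]+c*d[1]],3)
# side: spare top corners z~.025, spanner, cup
for nm,px,z in [('spare tl',(336,345),.025),('spare tr',(357,348),.025),('spare bl',(322,399),.025),('spanner top',(290,335),.005),('spanner bot',(255,392),.005),('cup',(423,365),.03)]:
    g=ground('side',px,z); print(nm,g.round(3),'clamp frame',cl(g))
print('push start',clampT(p,[-.19,0,.07])); print('home end tcp',clampT(p,[-.118-.011,0,.07]))
R_,t=T(); print((clampT(p,[-.19,0,.0])[0]-t)@R_/0.03)
E
```

```text
spare tl [ 0.488 -0.263] clamp frame [-0.2   -0.067]
spare tr [ 0.522 -0.279] clamp frame [-0.176 -0.095]
spare bl [ 0.44  -0.351] clamp frame [-0.281 -0.126]
spanner top [ 0.416 -0.204] clamp frame [-0.24   0.018]
spanner bot [ 0.342 -0.3  ] clamp frame [-0.348 -0.037]
cup [ 0.613 -0.342] clamp frame [-0.121 -0.191]
push start [[ 0.46836675 -0.19867363  0.07      ]]
home end tcp [[ 0.52349151 -0.1725535   0.07      ]]
[-6.62228131 -5.21958081  8.27589405]
```

```bash
python3 -m crank '[{"angular":[0,0,0],"delta_pos":[-0.946,-0.746,0],"gripper":0},{"angular":[0,0,0],"delta_pos":[-0.946,-0.746,0],"gripper":0},{"angular":[0,0,0],"delta_pos":[-0.946,-0.746,0],"gripper":0},{"angular":[0,0,0],"delta_pos":[-0.946,-0.746,0],"gripper":0},{"angular":[0,0,0],"delta_pos":[-0.946,-0.746,0],"gripper":0},{"angular":[0,0,0],"delta_pos":[-0.946,-0.746,0],"gripper":0},{"angular":[0,0,0],"delta_pos":[-0.946,-0.746,0],"gripper":0}]'
python3 -m crank '[{"angular":[0,0,-1],"delta_pos":[0,0,0],"gripper":0},{"angular":[0,0,-1],"delta_pos":[0,0,0],"gripper":0},{"angular":[0,0,-1],"delta_pos":[0,0,0],"gripper":0},{"angular":[0,0,-1],"delta_pos":[0,0,0],"gripper":0},{"angular":[0,0,-1],"delta_pos":[0,0,0],"gripper":0},{"angular":[0,0,-1],"delta_pos":[0,0,0],"gripper":0},{"angular":[0,0,-1],"delta_pos":[0,0,0],"gripper":0},{"angular":[0,0,-1],"delta_pos":[0,0,0],"gripper":0},{"angular":[0,0,-1],"delta_pos":[0,0,0],"gripper":0},{"angular":[0,0,-1],"delta_pos":[0,0,0],"gripper":0},{"angular":[0,0,-1],"delta_pos":[0,0,0],"gripper":0},{"angular":[0,0,-1],"delta_pos":[0,0,0],"gripper":0}]'
python3 -m crank '[{"angular":[0,0,-1],"delta_pos":[0,0,0],"gripper":0},{"angular":[0,0,-1],"delta_pos":[0,0,0],"gripper":0},{"angular":[0,0,-1],"delta_pos":[0,0,0],"gripper":0},{"angular":[0,0,-1],"delta_pos":[0,0,0],"gripper":0},{"angular":[0,0,-1],"delta_pos":[0,0,0],"gripper":0},{"angular":[0,0,-1],"delta_pos":[0,0,0],"gripper":0},{"angular":[0,0,-1],"delta_pos":[0,0,0],"gripper":0},{"angular":[0,0,-1],"delta_pos":[0,0,0],"gripper":0},{"angular":[0,0,-1],"delta_pos":[0,0,0],"gripper":0},{"angular":[0,0,-1],"delta_pos":[0,0,0],"gripper":0},{"angular":[0,0,-1],"delta_pos":[0,0,0],"gripper":0}]'
python3 - <<'E'
from h import *
cv2.imwrite('pics/w1.png',grab_frame('wrist')[:,:,::-1]);cv2.imwrite('pics/s1.png',grab_frame('side')[:,:,::-1])
p=np.load('fit.npy');R_,t=T();print(R_.round(3),t,state()['joint_pos'],state()['contact_force'],state()['ft_torque'])
print((clampT(p,[-.19,0,.065])[0]-t)@R_/0.03)
E
```

```text
time: 2.38
tool_pos: [0.4676, -0.1995, 0.2485]
tool_rot: [0.0, 0.707, 0.707, 0.0]
contact_force: [0.1, -0.6, -0.0]
gripper_width: 0.001
time: 3.88
tool_pos: [0.4683, -0.1987, 0.2484]
tool_rot: [0.0, 0.257, 0.966, -0.0]
contact_force: [0.7, -0.4, 1.0]
gripper_width: -0.002
time: 5.25
tool_pos: [0.4683, -0.1987, 0.2484]
tool_rot: [0.0, -0.218, 0.976, -0.0]
contact_force: [-0.7, -0.2, 1.3]
gripper_width: -0.002
[[-0.906 -0.423  0.   ]
 [-0.423  0.906 -0.   ]
 [-0.    -0.    -1.   ]] [ 0.46832345 -0.19866419  0.24839492] [-5.47575637e-01 -2.30780609e-01  1.87835735e+00  2.60188763e-06
  1.49382909e+00 -2.55457425e+00] [ 0.07727431 -0.62424833 -0.1408942 ] [-0.01589787 -0.00627637  0.04190851]
[-5.29547067e-04  4.72700392e-05  6.11316414e+00]
```

View pics/w1.png

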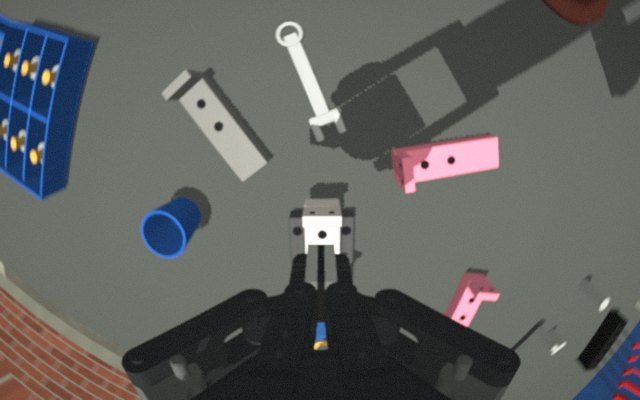

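View pics/s1.png

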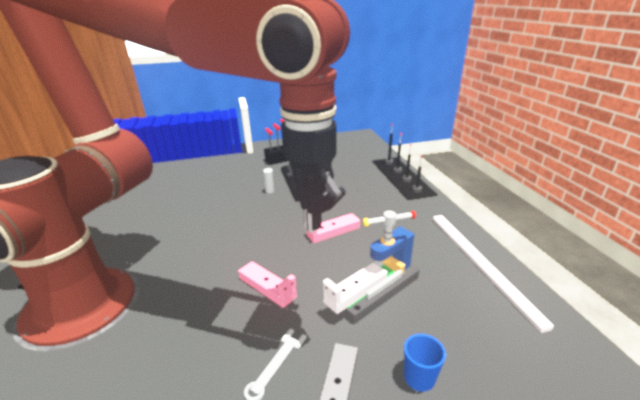

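```bash
python3 -m crank '[{"angular":[0,0,0],"delta_pos":[0,0,0.873],"gripper":0},{"angular":[0,0,0],"delta_pos":[0,0,0.873],"gripper":0},{"angular":[0,0,0],"delta_pos":[0,0,0.873],"gripper":0},{"angular":[0,0,0],"delta_pos":[0,0,0.873],"gripper":0},{"angular":[0,0,0],"delta_pos":[0,0,0.873],"gripper":0},{"angular":[0,0,0],"delta_pos":[0,0,0.873],"gripper":0},{"angular":[0,0,0],"delta_pos":[0,0,0.873],"gripper":0},{"angular":[0,0,0],"delta_pos":[0,0,0],"gripper":0}]'
python3 - <<'E'
from h import *
cv2.imwrite('pics/w2.png',grab_frame('wrist')[:,:,::-1]);cv2.imwrite('pics/s2.png',grab_frame('side')[150:350,240:480,::-1].repeat(3,0).repeat(3,1))
p=np.load('fit.npy');R_,t=T();print(t,state()['contact_force'])
print((clampT(p,[-.129,0,.065])[0]-t)@R_/0.03)
E
```

```text
time: 6.35
tool_pos: [0.4666, -0.1976, 0.0628]
tool_rot: [-0.002, -0.216, 0.976, 0.002]
contact_force: [-0.2, 0.0, 0.3]
gripper_width: 0.001
[ 0.46863851 -0.198858    0.06561338] [ 0.64273028 -0.38620808 -0.30650889]
[-2.02765876  0.02345383  0.02107848]
```

View pics/s2.png

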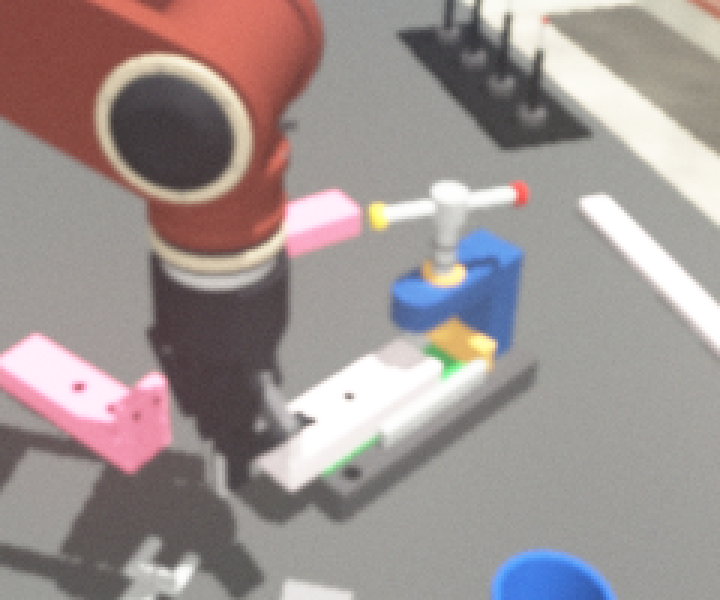

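```bash
python3 -m crank '[{"angular":[0,0,0],"delta_pos":[-0.3,0,0],"gripper":0},{"angular":[0,0,0],"delta_pos":[-0.3,0,0],"gripper":0},{"angular":[0,0,0],"delta_pos":[-0.15,0,0],"gripper":0},{"angular":[0,0,0],"delta_pos":[-0.15,0,0],"gripper":0},{"angular":[0,0,0],"delta_pos":[-0.15,0,0],"gripper":0},{"angular":[0,0,0],"delta_pos":[-0.15,0,0],"gripper":0},{"angular":[0,0,0],"delta_pos":[-0.15,0,0],"gripper":0},{"angular":[0,0,0],"delta_pos":[-0.15,0,0],"gripper":0},{"angular":[0,0,0],"delta_pos":[-0.15,0,0],"gripper":0}]'
python3 -m crank '[{"angular":[0,0,0],"delta_pos":[-0.1,0,0],"gripper":0},{"angular":[0,0,0],"delta_pos":[-0.1,0,0],"gripper":0}]'
python3 - <<'E'
from h import *
cv2.imwrite('pics/s3.png',grab_frame('side')[150:350,240:480,::-1].repeat(3,0).repeat(3,1))
p=np.load('fit.npy');R_,t=T();print(t,state()['contact_force'])
print((clampT(p,[-.129,0,.065])[0]-t)@R_/0.03)
E
```

```text
time: 7.58
tool_pos: [0.5132, -0.1785, 0.066]
tool_rot: [-0.001, -0.217, 0.976, -0.001]
contact_force: [-5.9, -1.5, 5.0]
gripper_width: 0.001
time: 7.82
tool_pos: [0.5186, -0.176, 0.066]
tool_rot: [-0.001, -0.217, 0.976, -0.001]
contact_force: [-5.9, -3.3, 5.9]
gripper_width: 0.005
[ 0.51896716 -0.17583698  0.06604948] [-4.90877432 -2.41836282  5.70433492]
[-0.18299875  0.03542601  0.03469266]
```

View pics/s3.png

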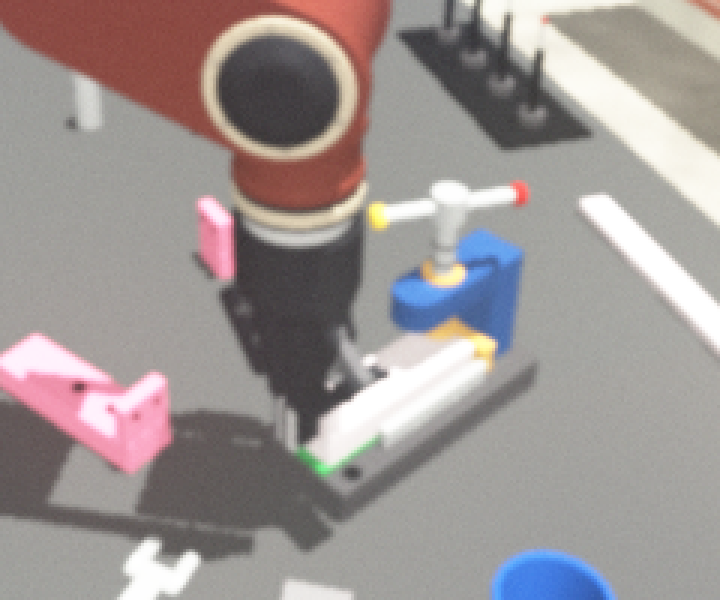

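```bash
python3 -m crank '[{"angular":[0,0,0],"delta_pos":[-0.06,0,0],"gripper":0},{"angular":[0,0,0],"delta_pos":[-0.06,0,0],"gripper":0}]'
python3 -m crank '[{"angular":[0,0,0],"delta_pos":[-0.04,0,0],"gripper":0},{"angular":[0,0,0],"delta_pos":[0,0,0],"gripper":0}]'
python3 -m crank '[{"angular":[0,0,0],"delta_pos":[-0.04,0,0],"gripper":0},{"angular":[0,0,0],"delta_pos":[0,0,0],"gripper":0}]'
```

```text
time: 8.12
tool_pos: [0.5218, -0.1745, 0.066]
tool_rot: [-0.001, -0.217, 0.976, -0.001]
contact_force: [-5.5, -3.0, 7.2]
gripper_width: -0.002
time: 8.38
tool_pos: [0.5231, -0.1739, 0.066]
tool_rot: [-0.001, -0.217, 0.976, -0.001]
contact_force: [-4.6, -2.7, 5.9]
gripper_width: -0.005
time: 8.62
tool_pos: [0.5233, -0.1738, 0.0661]
tool_rot: [-0.002, -0.217, 0.976, -0.001]
contact_force: [-9.0, -2.6, 8.0]
gripper_width: -0.002
```

Resistance is starting where the stop was predicted, at TCP clamp x of about -0.129. I'll press a bit more to confirm.

```bash
python3 -m crank '[{"angular":[0,0,0],"delta_pos":[-0.04,0,0],"gripper":0},{"angular":[0,0,0],"delta_pos":[0,0,0],"gripper":0}]'
python3 -m crank '[{"angular":[0,0,0],"delta_pos":[-0.04,0,0],"gripper":0},{"angular":[0,0,0],"delta_pos":[0,0,0],"gripper":0}]'
python3 - <<'E'
from h import *
im=grab_frame('side')[200:320,310:440,::-1]
cv2.imwrite('pics/s4.png',cv2.resize(im,None,fx=5,fy=5,interpolation=cv2.INTER_CUBIC))
p=np.load('fit.npy');R_,t=T();print(t,state()['contact_force'])
E
```

```text
time: 8.88
tool_pos: [0.5233, -0.1738, 0.0661]
tool_rot: [-0.003, -0.217, 0.976, -0.001]
contact_force: [-14.0, -4.6, 11.1]
gripper_width: 0.001
time: 9.12
tool_pos: [0.5233, -0.1738, 0.0661]
tool_rot: [-0.005, -0.217, 0.976, -0.001]
contact_force: [-18.5, -7.4, 14.0]
gripper_width: 0.0
[ 0.52329905 -0.17385077  0.06607873] [-17.70883567  -7.07361452  13.58935184]
```

View pics/s4.png

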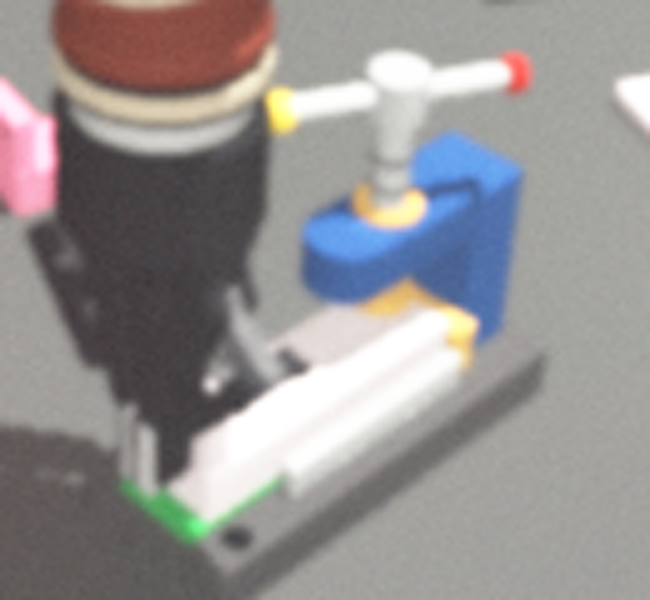

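The TCP has stopped advancing and the force rises to 19 N, so the bracket is home. In the crop it touches the brass at (455,325). Backing off and rising.

```bash
python3 -m crank '[{"angular":[0,0,0],"delta_pos":[0.3,0,0],"gripper":0},{"angular":[0,0,0],"delta_pos":[0.9,0,0],"gripper":0},{"angular":[0,0,0],"delta_pos":[0,0,-0.9],"gripper":0},{"angular":[0,0,0],"delta_pos":[0,0,-0.9],"gripper":0},{"angular":[0,0,0],"delta_pos":[0,0,-0.9],"gripper":1},{"angular":[0,0,0],"delta_pos":[0,0,-0.9],"gripper":1},{"angular":[0,0,0],"delta_pos":[0,0,-0.9],"gripper":1},{"angular":[0,0,0],"delta_pos":[0,0,-0.9],"gripper":1}]'
python3 -m crank '[{"angular":[0,0,1],"delta_pos":[0,0,0],"gripper":1},{"angular":[0,0,1],"delta_pos":[0,0,0],"gripper":1},{"angular":[0,0,1],"delta_pos":[0,0,0],"gripper":1},{"angular":[0,0,1],"delta_pos":[0,0,0],"gripper":1},{"angular":[0,0,1],"delta_pos":[0,0,0],"gripper":1},{"angular":[0,0,0],"delta_pos":[0,0,0],"gripper":1}]'
python3 - <<'E'
from h import *
cv2.imwrite('pics/w5.png',grab_frame('wrist')[:,:,::-1])
im=grab_frame('side')[180:340,300:460,::-1]
cv2.imwrite('pics/s5.png',cv2.resize(im,None,fx=3.7,fy=3.7,interpolation=cv2.INTER_CUBIC))
p=np.load('fit.npy');R_,t=T();print(R_.round(3),t,state()['contact_force'],state()['ft_torque'],state()['joint_pos'])
for r in (.034,.038):
  print((np.array([p[0]+r*np.cos(p[5]),p[1]+r*np.sin(p[5]),.17])-t)@R_/0.03)
E
```

```text
time: 10.18
tool_pos: [0.4937, -0.1865, 0.2276]
tool_rot: [0.0, -0.217, 0.976, 0.0]
contact_force: [0.3, -0.6, -1.0]
gripper_width: 0.848
time: 10.92
tool_pos: [0.4937, -0.1866, 0.2267]
tool_rot: [0.0, -0.001, 1.0, 0.0]
contact_force: [1.0, 1.0, -0.9]
gripper_width: 1.0
[[-1.    -0.002 -0.   ]
 [-0.002  1.     0.   ]
 [ 0.     0.    -1.   ]] [ 0.49363583 -0.18666066  0.22679475] [-0.11122371 -0.49217935 -0.24839839] [-0.00539399  0.08177403 -0.02022575] [-5.02701506e-01 -1.67789768e-01  1.86042607e+00  2.42874799e-04
  1.44910750e+00 -2.07508430e+00]
[-6.01775565  2.2803488   1.89371079]
[-6.15106151  2.27764237  1.89370791]
```

View pics/s5.png

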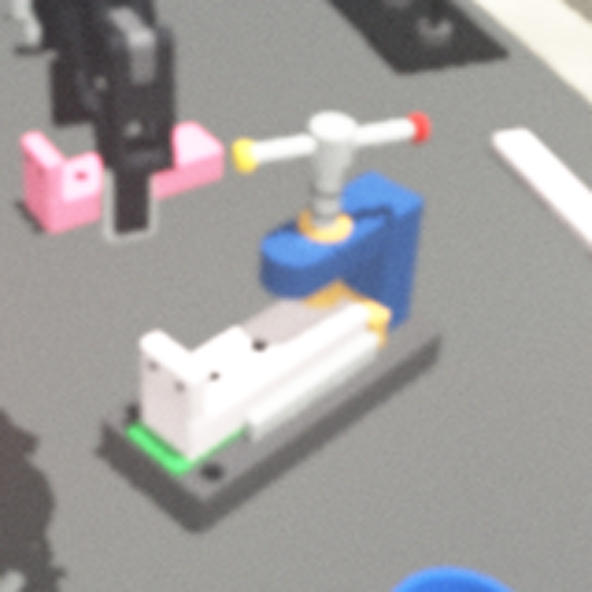

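View pics/w5.png

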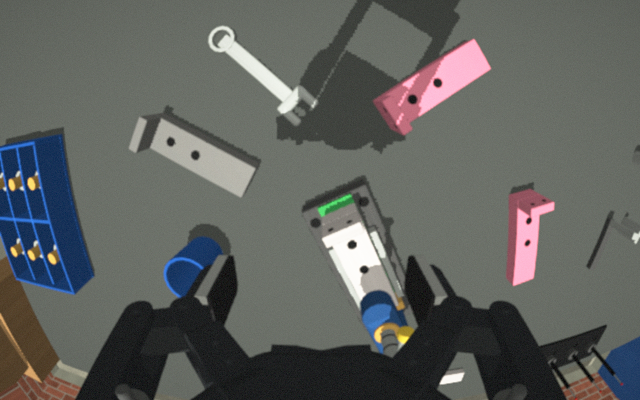

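```bash
python3 -m crank '[{"angular":[0,0,0],"delta_pos":[-0.86,0.326,0],"gripper":1},{"angular":[0,0,0],"delta_pos":[-0.86,0.326,0],"gripper":1},{"angular":[0,0,0],"delta_pos":[-0.86,0.326,0],"gripper":1},{"angular":[0,0,0],"delta_pos":[-0.86,0.326,0],"gripper":1},{"angular":[0,0,0],"delta_pos":[-0.86,0.326,0],"gripper":1},{"angular":[0,0,0],"delta_pos":[-0.86,0.326,0],"gripper":1},{"angular":[0,0,0],"delta_pos":[-0.86,0.326,0],"gripper":1},{"angular":[0,0,0],"delta_pos":[0,0,0],"gripper":1}]'
cat > look.py <<'E'
from h import *
import sys
p=np.load('fit.npy');k=sys.argv[1];az=float(sys.argv[2]) if len(sys.argv)>2 else p[5];hz=float(sys.argv[3]) if len(sys.argv)>3 else .170
R_,t=T(); im=grab_frame('wrist')
for q in ('hub','end_red','end_yellow'): print(q,[(np.round(d['pixel'],1).tolist(),round(d['conf'],2)) for d in landmark_of('wrist',q)][:2])
u=np.array([np.cos(az),np.sin(az),0]);H=np.array([p[0],p[1],hz])
print('pred h r y',project('wrist',[H,H+.038*u,H-.038*u],(R_,t)).round(1).tolist())
cv2.imwrite(f'pics/w{k}.png',im[:,:,::-1])
im=grab_frame('side')[160:340,300:480,::-1]
cv2.imwrite(f'pics/s{k}.png',cv2.resize(im,None,fx=3.3,fy=3.3,interpolation=cv2.INTER_CUBIC))
s=state();print(t,s['contact_force'].round(2),s['ft_torque'].round(3),s['time'],'toolyaz',np.degrees(np.arctan2(R_[1,1],R_[0,1])).round(2))
for r,sg in (('red',1),('yel',-1)): print(r,((H+sg*.035*u-t)@R_/0.03).round(3))
E
python3 look.py 6
```

```text
time: 12.02
tool_pos: [0.6751, -0.1177, 0.2264]
tool_rot: [-0.0, -0.001, 1.0, 0.0]
contact_force: [-0.9, -1.1, -0.2]
gripper_width: 1.0
hub []
end_red [([319.3, 233.7], 0.87)]
end_yellow [([318.4, 107.3], 0.64)]
pred h r y [[321.2, 176.2], [319.9, 233.6], [322.6, 112.7]]
[ 0.67508015 -0.11765979  0.22637289] [ 0.22 -0.06  0.18] [-0.023  0.062  0.04 ] 12.275 toolyaz 90.13
red [-0.    -0.011  1.879]
yel [2.333 0.038 1.88 ]
```

View pics/w6.png

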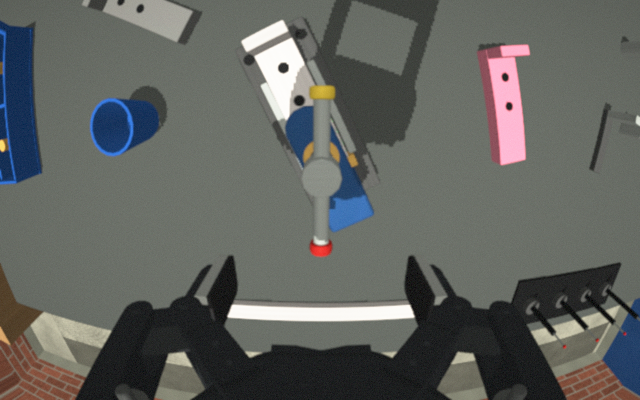

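View pics/s6.png

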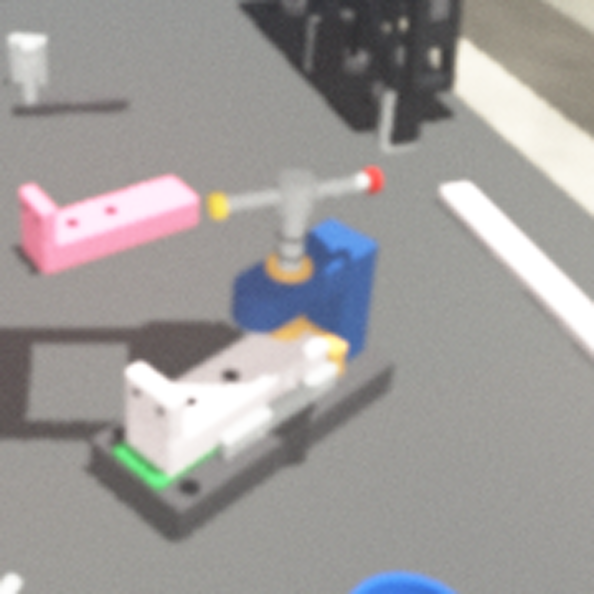

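The handle is where predicted: hub (321,177), red cap (320,247), yellow (322,92), with the red end centred between the jaws. Descending and gripping.

```bash
python3 -m crank '[{"angular":[0,0,0],"delta_pos":[0,0,0.65],"gripper":1},{"angular":[0,0,0],"delta_pos":[0,0,0.65],"gripper":1},{"angular":[0,0,0],"delta_pos":[0,0,0.6],"gripper":1},{"angular":[0,0,0],"delta_pos":[0,0,0],"gripper":1}]'
python3 -m crank '[{"angular":[0,0,0],"delta_pos":[0,0,0],"gripper":0},{"angular":[0,0,0],"delta_pos":[0,0,0],"gripper":0},{"angular":[0,0,0],"delta_pos":[0,0,0],"gripper":0},{"angular":[0,0,0],"delta_pos":[0,0,0],"gripper":0},{"angular":[0,0,0],"delta_pos":[0,0,0],"gripper":0},{"angular":[0,0,0],"delta_pos":[0,0,0],"gripper":0}]'
python3 look.py 7
```

```text
time: 12.78
tool_pos: [0.6725, -0.118, 0.1662]
tool_rot: [-0.003, 0.0, 1.0, 0.001]
contact_force: [-0.1, -0.7, -0.9]
gripper_width: 0.999
time: 13.52
tool_pos: [0.674, -0.118, 0.1706]
tool_rot: [-0.0, 0.0, 1.0, 0.0]
contact_force: [-3.9, 2.3, 4.8]
gripper_width: 0.093
hub [([325.0, 210.4], 0.83)]
end_red [([322.3, 283.5], 0.84)]
end_yellow [([320.6, 121.1], 0.62)]
pred h r y [[322.1, 211.2], [320.4, 284.3], [323.9, 122.3]]
[ 0.67400865 -0.11801837  0.1706378 ] [-4.12  2.74  5.16] [ 0.53   0.855 -0.143] 13.775 toolyaz 90.0
red [-0.035  0.002  0.021]
yel [2.298 0.045 0.023]
```

View pics/w7.png

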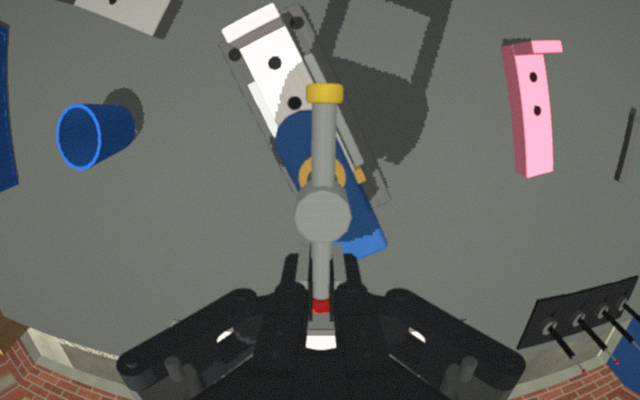

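View pics/s7.png

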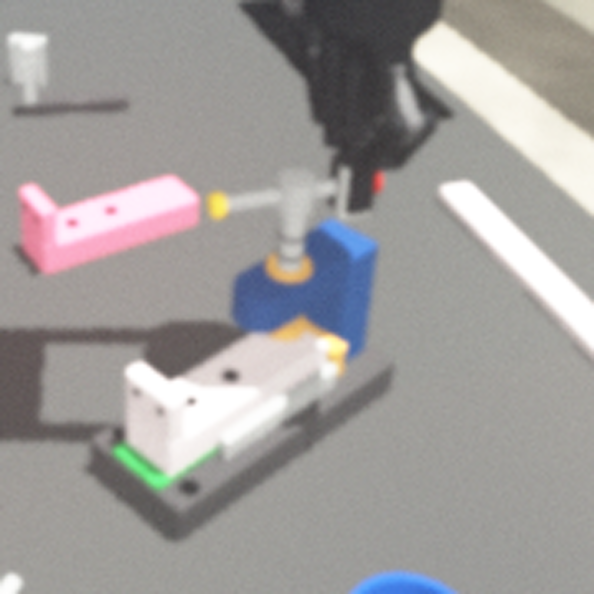

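Gripped on the bar at about 34 mm radius, with the red cap just outside the pads at (320,306). Turning clockwise now; with the tool aligned to the bar, each 5° step is a constant shift in the tool frame.

```bash
python3 -m crank '[{"angular":[0,0,1],"delta_pos":[0.0043,-0.0988,0.0065],"gripper":0},{"angular":[0,0,1],"delta_pos":[0.0043,-0.0988,0.0065],"gripper":0},{"angular":[0,0,1],"delta_pos":[0.0043,-0.0988,0.0065],"gripper":0},{"angular":[0,0,1],"delta_pos":[0.0043,-0.0988,0.0065],"gripper":0},{"angular":[0,0,1],"delta_pos":[0.0043,-0.0988,0.0065],"gripper":0},{"angular":[0,0,1],"delta_pos":[0.0043,-0.0988,0.0065],"gripper":0}]'
cat > st.py <<'E'
from h import *
p=np.load('fit.npy');s=state();R_,t=T();H=np.array([p[0],p[1],t[2]])
d=t-H;F=s['contact_force'];M=s['ft_torque'];r=np.hypot(*d[:2]);az=np.arctan2(d[1],d[0])
ty=np.degrees(np.arctan2(R_[1,1],R_[0,1]))
tang=np.array([-np.sin(az),np.cos(az),0]) # ccw
print('t',round(s['time'],2),'r',r.round(4),'az',np.degrees(az).round(1),'tool y az-90',round(ty-90,1),'z',t[2].round(4),'F',F.round(2),'M',M.round(3),'w',s['gripper_width'].round(3))
print(' Ftan(ccw+)',(F@tang).round(2),'Frad',(F@d/r).round(2),'rxF z',np.cross(d,F)[2].round(3),'tot',(np.cross(d,F)[2]+M[2]).round(3))
E
python3 st.py
```

```text
time: 14.52
tool_pos: [0.6693, -0.1351, 0.1694]
tool_rot: [-0.001, 0.26, 0.966, 0.0]
contact_force: [-5.6, 3.3, 6.6]
gripper_width: 0.092Traceback (most recent call last):
  File "st.py", line 6, in <module>
    print('t',round(s['time'],2),'r',r.round(4),'az',np.degrees(az).round(1),'tool y az-90',round(ty-90,1),'z',t[2].round(4),'F',F.round(2),'M',M.round(3),'w',s['gripper_width'].round(3))
                                                                                                                                                               ^^^^^^^^^^^^^^^^^^^^^^^^
AttributeError: 'float' object has no attribute 'round'
```

```bash
sed -i "s/s\['gripper_width'\].round(3)/round(float(s['gripper_width']),3)/" st.py; python3 st.py
python3 -m crank '[{"angular":[0,0,1],"delta_pos":[0.0043,-0.0988,0.0065],"gripper":0},{"angular":[0,0,1],"delta_pos":[0.0043,-0.0988,0.0065],"gripper":0},{"angular":[0,0,1],"delta_pos":[0.0043,-0.0988,0.0065],"gripper":0},{"angular":[0,0,1],"delta_pos":[0.0043,-0.0988,0.0065],"gripper":0},{"angular":[0,0,1],"delta_pos":[0.0043,-0.0988,0.0065],"gripper":0},{"angular":[0,0,1],"delta_pos":[0.0043,-0.0988,0.0065],"gripper":0},{"angular":[0,0,1],"delta_pos":[0.0043,-0.0988,0.0065],"gripper":0},{"angular":[0,0,1],"delta_pos":[0.0043,-0.0988,0.0065],"gripper":0},{"angular":[0,0,1],"delta_pos":[0.0043,-0.0988,0.0065],"gripper":0},{"angular":[0,0,1],"delta_pos":[0.0043,-0.0988,0.0065],"gripper":0},{"angular":[0,0,1],"delta_pos":[0.0043,-0.0988,0.0065],"gripper":0},{"angular":[0,0,1],"delta_pos":[0.0043,-0.0988,0.0065],"gripper":0}]'; python3 st.py
```

```text
t 14.53 r 0.0342 az -31.3 tool y az-90 -30.1 z 0.1694 F [-5.57  3.33  6.61] M [0.568 0.8   0.084] w 0.092
 Ftan(ccw+) -0.05 Frad -6.49 rxF z -0.002 tot 0.083
time: 16.02
tool_pos: [0.6396, -0.1521, 0.1671]
tool_rot: [-0.001, 0.708, 0.707, -0.0]
contact_force: [-5.7, 3.4, 6.2]
gripper_width: 0.093
t 16.02 r 0.0347 az -90.7 tool y az-90 -90.1 z 0.1671 F [-5.72  3.43  6.24] M [0.612 0.922 0.239] w 0.093
 Ftan(ccw+) -5.77 Frad -3.36 rxF z -0.2 tot 0.039
```

Total torque about the screw (Mz + r×F) reads about 0.04–0.08 N m, which is free running. The steady force of about 9 N is a constant axis offset. I'll finish this half turn.

```bash
python3 -m crank '[{"angular":[0,0,1],"delta_pos":[0.0043,-0.0988,0.0065],"gripper":0},{"angular":[0,0,1],"delta_pos":[0.0043,-0.0988,0.0065],"gripper":0},{"angular":[0,0,1],"delta_pos":[0.0043,-0.0988,0.0065],"gripper":0},{"angular":[0,0,1],"delta_pos":[0.0043,-0.0988,0.0065],"gripper":0},{"angular":[0,0,1],"delta_pos":[0.0043,-0.0988,0.0065],"gripper":0},{"angular":[0,0,1],"delta_pos":[0.0043,-0.0988,0.0065],"gripper":0},{"angular":[0,0,1],"delta_pos":[0.0043,-0.0988,0.0065],"gripper":0},{"angular":[0,0,1],"delta_pos":[0.0043,-0.0988,0.0065],"gripper":0},{"angular":[0,0,1],"delta_pos":[0.0043,-0.0988,0.0065],"gripper":0}]'; python3 st.py
python3 -m crank '[{"angular":[0,0,1],"delta_pos":[0.0043,-0.0988,0.0065],"gripper":0},{"angular":[0,0,1],"delta_pos":[0.0043,-0.0988,0.0065],"gripper":0},{"angular":[0,0,1],"delta_pos":[0.0043,-0.0988,0.0065],"gripper":0},{"angular":[0,0,1],"delta_pos":[0.0043,-0.0988,0.0065],"gripper":0},{"angular":[0,0,1],"delta_pos":[0.0043,-0.0988,0.0065],"gripper":0},{"angular":[0,0,1],"delta_pos":[0.0043,-0.0988,0.0065],"gripper":0},{"angular":[0,0,1],"delta_pos":[0.0043,-0.0988,0.0065],"gripper":0},{"angular":[0,0,1],"delta_pos":[0.0043,-0.0988,0.0065],"gripper":0},{"angular":[0,0,1],"delta_pos":[0.0043,-0.0988,0.0065],"gripper":0}]'; python3 st.py
```

```text
time: 17.15
tool_pos: [0.6154, -0.1421, 0.1654]
tool_rot: [-0.001, 0.924, 0.382, -0.001]
contact_force: [-8.0, 3.9, 8.0]
gripper_width: 0.093
t 17.15 r 0.035 az -134.9 tool y az-90 -135.1 z 0.1654 F [-7.99  3.87  7.97] M [0.589 1.089 0.276] w 0.093
 Ftan(ccw+) -8.39 Frad 2.9 rxF z -0.294 tot -0.017
time: 18.27
tool_pos: [0.6052, -0.1176, 0.1638]
tool_rot: [-0.001, 1.0, -0.001, -0.002]
contact_force: [-9.0, 5.2, 8.5]
gripper_width: 0.09
t 18.27 r 0.0349 az -179.5 tool y az-90 -180.1 z 0.1638 F [-8.98  5.24  8.48] M [0.745 1.305 0.224] w 0.09
 Ftan(ccw+) -5.33 Frad 8.93 rxF z -0.186 tot 0.038
```

```bash
python3 -m crank '[{"angular":[0,0,0],"delta_pos":[0,0,0],"gripper":1},{"angular":[0,0,0],"delta_pos":[0,0,0],"gripper":1},{"angular":[0,0,0],"delta_pos":[0,0,0],"gripper":1},{"angular":[0,0,0],"delta_pos":[0,0,0],"gripper":1},{"angular":[0,0,0],"delta_pos":[0,0,-0.8],"gripper":1},{"angular":[0,0,0],"delta_pos":[0,0,-0.8],"gripper":1},{"angular":[0,0,0],"delta_pos":[0.78,0,0],"gripper":1},{"angular":[0,0,0],"delta_pos":[0.78,0,0],"gripper":1},{"angular":[0,0,0],"delta_pos":[0.78,0,0],"gripper":1}]'
python3 -m crank '[{"angular":[0,0,-1],"delta_pos":[0,0,0],"gripper":1},{"angular":[0,0,-1],"delta_pos":[0,0,0],"gripper":1},{"angular":[0,0,-1],"delta_pos":[0,0,0],"gripper":1},{"angular":[0,0,-1],"delta_pos":[0,0,0],"gripper":1},{"angular":[0,0,-1],"delta_pos":[0,0,0],"gripper":1},{"angular":[0,0,-1],"delta_pos":[0,0,0],"gripper":1},{"angular":[0,0,-1],"delta_pos":[0,0,0],"gripper":1},{"angular":[0,0,-1],"delta_pos":[0,0,0],"gripper":1},{"angular":[0,0,-1],"delta_pos":[0,0,0],"gripper":1},{"angular":[0,0,-1],"delta_pos":[0,0,0],"gripper":1},{"angular":[0,0,-1],"delta_pos":[0,0,0],"gripper":1},{"angular":[0,0,-1],"delta_pos":[0,0,0],"gripper":1}]'
python3 -m crank '[{"angular":[0,0,-1],"delta_pos":[0,0,0],"gripper":1},{"angular":[0,0,-1],"delta_pos":[0,0,0],"gripper":1},{"angular":[0,0,-1],"delta_pos":[0,0,0],"gripper":1},{"angular":[0,0,-1],"delta_pos":[0,0,0],"gripper":1},{"angular":[0,0,-1],"delta_pos":[0,0,0],"gripper":1},{"angular":[0,0,-1],"delta_pos":[0,0,0],"gripper":1},{"angular":[0,0,-1],"delta_pos":[0,0,0],"gripper":1},{"angular":[0,0,-1],"delta_pos":[0,0,0],"gripper":1},{"angular":[0,0,-1],"delta_pos":[0,0,0],"gripper":1},{"angular":[0,0,-1],"delta_pos":[0,0,0],"gripper":1},{"angular":[0,0,-1],"delta_pos":[0,0,0],"gripper":1},{"angular":[0,0,-1],"delta_pos":[0,0,0],"gripper":1}]'
python3 -m crank '[{"angular":[0,0,-1],"delta_pos":[0,0,0],"gripper":1},{"angular":[0,0,-1],"delta_pos":[0,0,0],"gripper":1},{"angular":[0,0,-1],"delta_pos":[0,0,0],"gripper":1},{"angular":[0,0,-1],"delta_pos":[0,0,0],"gripper":1},{"angular":[0,0,-1],"delta_pos":[0,0,0],"gripper":1},{"angular":[0,0,-1],"delta_pos":[0,0,0],"gripper":1},{"angular":[0,0,-1],"delta_pos":[0,0,0],"gripper":1},{"angular":[0,0,-1],"delta_pos":[0,0,0],"gripper":1},{"angular":[0,0,-1],"delta_pos":[0,0,0],"gripper":1},{"angular":[0,0,-1],"delta_pos":[0,0,0],"gripper":1},{"angular":[0,0,-1],"delta_pos":[0,0,0],"gripper":1},{"angular":[0,0,-1],"delta_pos":[0,0,0],"gripper":1}]'
python3 look.py 8 3.1416 0.163
```

```text
time: 19.4
tool_pos: [0.6772, -0.1186, 0.211]
tool_rot: [0.0, 1.0, -0.0, 0.0]
contact_force: [-0.1, 0.5, 0.9]
gripper_width: 0.999
time: 20.9
tool_pos: [0.6764, -0.1186, 0.2108]
tool_rot: [0.0, 0.865, 0.501, -0.0]
contact_force: [-0.2, -0.1, -0.7]
gripper_width: 0.997
time: 22.4
tool_pos: [0.6765, -0.1185, 0.2108]
tool_rot: [0.0, 0.499, 0.867, -0.0]
contact_force: [0.3, 0.7, -0.4]
gripper_width: 0.998
time: 23.9
tool_pos: [0.6764, -0.1185, 0.2108]
tool_rot: [-0.0, -0.001, 1.0, -0.0]
contact_force: [0.5, -0.2, 0.1]
gripper_width: 1.0
hub [([326.5, 176.4], 0.86), ([319.8, 236.2], 0.2)]
end_red [([319.4, 108.6], 0.61)]
end_yellow [([322.8, 237.6], 0.88)]
pred h r y [[322.8, 177.6], [323.1, 111.0], [322.5, 237.5]]
[ 0.67644308 -0.11854695  0.21077271] [0.34 0.82 0.1 ] [-0.001  0.01   0.001] 24.15 toolyaz 90.17
red [2.379 0.048 1.592]
yel [0.046 0.041 1.592]
```

View pics/w8.png

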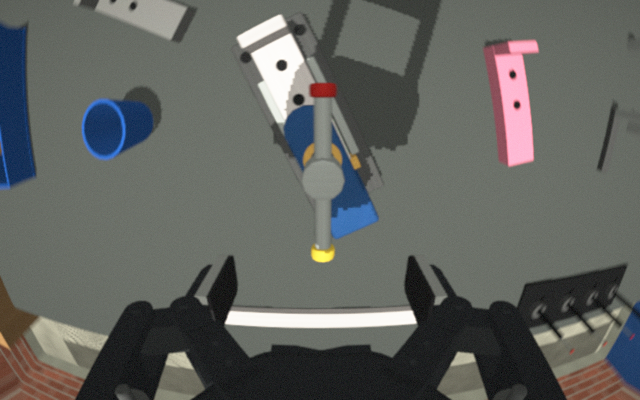

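View pics/s8.png

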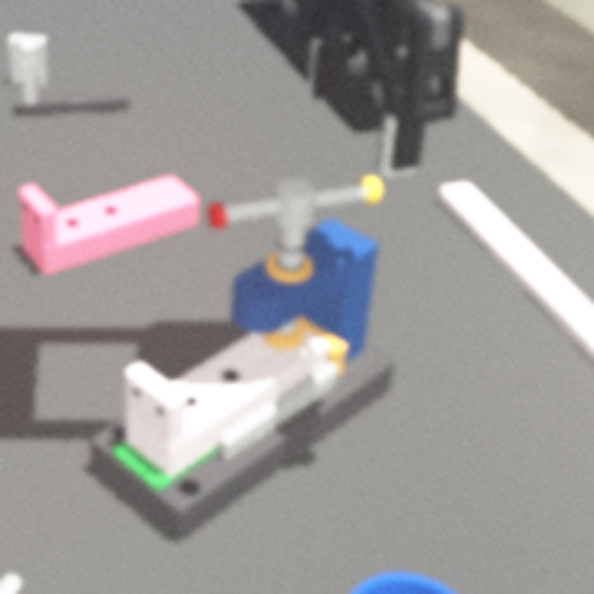

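Half a turn is done: yellow (322,253) is now at the front and red at the back, with the foot close above the bracket. Gripping the yellow end with a 2 mm centring correction.

```bash
python3 -m crank '[{"angular":[0,0,0],"delta_pos":[0.08,0.03,0.55],"gripper":1},{"angular":[0,0,0],"delta_pos":[0,0,0.5],"gripper":1},{"angular":[0,0,0],"delta_pos":[0,0,0.5],"gripper":1},{"angular":[0,0,0],"delta_pos":[0,0,0],"gripper":0},{"angular":[0,0,0],"delta_pos":[0,0,0],"gripper":0},{"angular":[0,0,0],"delta_pos":[0,0,0],"gripper":0},{"angular":[0,0,0],"delta_pos":[0,0,0],"gripper":0},{"angular":[0,0,0],"delta_pos":[0,0,0],"gripper":0},{"angular":[0,0,0],"delta_pos":[0,0,0],"gripper":0}]'; python3 st.py
python3 -m crank '[{"angular":[0,0,1],"delta_pos":[0.0043,-0.0988,0.0065],"gripper":0},{"angular":[0,0,1],"delta_pos":[0.0043,-0.0988,0.0065],"gripper":0},{"angular":[0,0,1],"delta_pos":[0.0043,-0.0988,0.0065],"gripper":0},{"angular":[0,0,1],"delta_pos":[0.0043,-0.0988,0.0065],"gripper":0},{"angular":[0,0,1],"delta_pos":[0.0043,-0.0988,0.0065],"gripper":0},{"angular":[0,0,1],"delta_pos":[0.0043,-0.0988,0.0065],"gripper":0}]'; python3 st.py
```

```text
time: 25.28
tool_pos: [0.674, -0.1175, 0.1654]
tool_rot: [-0.0, 0.0, 1.0, 0.0]
contact_force: [-3.1, -0.0, 4.4]
gripper_width: 0.092
t 25.27 r 0.0339 az -0.3 tool y az-90 -0.0 z 0.1654 F [-3.07 -0.    4.44] M [ 0.22   0.66  -0.114] w 0.092
 Ftan(ccw+) -0.02 Frad -3.07 rxF z -0.001 tot -0.115
time: 26.02
tool_pos: [0.6694, -0.1346, 0.1642]
tool_rot: [-0.0, 0.26, 0.966, -0.0]
contact_force: [-4.4, 1.1, 6.1]
gripper_width: 0.089
t 26.02 r 0.034 az -30.6 tool y az-90 -30.1 z 0.1642 F [-4.39  1.11  6.06] M [0.194 0.683 0.122] w 0.089
 Ftan(ccw+) -1.28 Frad -4.34 rxF z -0.044 tot 0.079
```

```bash
for i in 1; do python3 -m crank '[{"angular":[0,0,1],"delta_pos":[0.0043,-0.0988,0.0065],"gripper":0},{"angular":[0,0,1],"delta_pos":[0.0043,-0.0988,0.0065],"gripper":0},{"angular":[0,0,1],"delta_pos":[0.0043,-0.0988,0.0065],"gripper":0},{"angular":[0,0,1],"delta_pos":[0.0043,-0.0988,0.0065],"gripper":0},{"angular":[0,0,1],"delta_pos":[0.0043,-0.0988,0.0065],"gripper":0},{"angular":[0,0,1],"delta_pos":[0.0043,-0.0988,0.0065],"gripper":0}]' >/dev/null; python3 st.py; done
python3 -m crank '[{"angular":[0,0,1],"delta_pos":[0.0043,-0.0988,0.0065],"gripper":0},{"angular":[0,0,1],"delta_pos":[0.0043,-0.0988,0.0065],"gripper":0},{"angular":[0,0,1],"delta_pos":[0.0043,-0.0988,0.0065],"gripper":0}]' >/dev/null; python3 st.py
python3 -m crank '[{"angular":[0,0,1],"delta_pos":[0.0043,-0.0988,0.0065],"gripper":0},{"angular":[0,0,1],"delta_pos":[0.0043,-0.0988,0.0065],"gripper":0},{"angular":[0,0,1],"delta_pos":[0.0043,-0.0988,0.0065],"gripper":0}]' >/dev/null; python3 st.py
```

```text
t 26.77 r 0.0343 az -60.6 tool y az-90 -60.1 z 0.1631 F [-4.39  1.28  5.4 ] M [0.189 0.648 0.196] w 0.088
 Ftan(ccw+) -3.19 Frad -3.27 rxF z -0.109 tot 0.087
t 27.15 r 0.0344 az -75.6 tool y az-90 -75.1 z 0.1625 F [-5.11  0.58  4.72] M [0.112 0.697 0.211] w 0.088
 Ftan(ccw+) -4.81 Frad -1.84 rxF z -0.165 tot 0.046
t 27.52 r 0.0345 az -90.5 tool y az-90 -90.1 z 0.1619 F [-4.26  0.2   5.88] M [0.123 0.733 0.207] w 0.088
 Ftan(ccw+) -4.26 Frad -0.16 rxF z -0.147 tot 0.06
```

```bash
cat >> st.py <<'E'
import sys
sys.exit(1 if np.cross(d,F)[2]+M[2]>.15 else 0)
E
python3 -m crank '[{"angular":[0,0,0.5],"delta_pos":[0.0011,-0.0494,0.0032],"gripper":0},{"angular":[0,0,0.5],"delta_pos":[0.0011,-0.0494,0.0032],"gripper":0}]' >/dev/null; python3 st.py &&
python3 -m crank '[{"angular":[0,0,0.5],"delta_pos":[0.0011,-0.0494,0.0032],"gripper":0},{"angular":[0,0,0.5],"delta_pos":[0.0011,-0.0494,0.0032],"gripper":0}]' >/dev/null&& python3 st.py &&
python3 -m crank '[{"angular":[0,0,0.5],"delta_pos":[0.0011,-0.0494,0.0032],"gripper":0},{"angular":[0,0,0.5],"delta_pos":[0.0011,-0.0494,0.0032],"gripper":0}]' >/dev/null&& python3 st.py &&
python3 -m crank '[{"angular":[0,0,0.5],"delta_pos":[0.0011,-0.0494,0.0032],"gripper":0},{"angular":[0,0,0.5],"delta_pos":[0.0011,-0.0494,0.0032],"gripper":0}]' >/dev/null&& python3 st.py &&
python3 -m crank '[{"angular":[0,0,0.5],"delta_pos":[0.0011,-0.0494,0.0032],"gripper":0},{"angular":[0,0,0.5],"delta_pos":[0.0011,-0.0494,0.0032],"gripper":0}]' >/dev/null&& python3 st.py &&
python3 -m crank '[{"angular":[0,0,0.5],"delta_pos":[0.0011,-0.0494,0.0032],"gripper":0},{"angular":[0,0,0.5],"delta_pos":[0.0011,-0.0494,0.0032],"gripper":0}]' >/dev/null&& python3 st.py
python3 - <<'E'
from h import *
im=grab_frame('side')[160:340,300:480,::-1]
cv2.imwrite('pics/s9.png',cv2.resize(im,None,fx=3.3,fy=3.3,interpolation=cv2.INTER_CUBIC))
E
```

```text
t 27.77 r 0.0346 az -95.4 tool y az-90 -95.0 z 0.1618 F [-4.91  0.92  5.72] M [0.135 0.691 0.289] w 0.091
 Ftan(ccw+) -4.98 Frad -0.45 rxF z -0.172 tot 0.117
t 28.02 r 0.0346 az -100.4 tool y az-90 -100.0 z 0.1616 F [-5.41  0.5   5.74] M [0.104 0.778 0.214] w 0.093
 Ftan(ccw+) -5.41 Frad 0.48 rxF z -0.187 tot 0.027
t 28.27 r 0.0346 az -105.2 tool y az-90 -105.0 z 0.1614 F [-4.33  0.28  5.38] M [0.116 0.79  0.242] w 0.088
 Ftan(ccw+) -4.25 Frad 0.87 rxF z -0.147 tot 0.095
t 28.52 r 0.0347 az -110.2 tool y az-90 -110.0 z 0.1612 F [-4.26  0.6   5.73] M [0.009 0.789 0.245] w 0.091
 Ftan(ccw+) -4.21 Frad 0.91 rxF z -0.146 tot 0.099
t 28.77 r 0.0347 az -115.1 tool y az-90 -115.0 z 0.161 F [-5.3  -0.21  6.67] M [0.011 0.789 0.225] w 0.088
 Ftan(ccw+) -4.7 Frad 2.44 rxF z -0.163 tot 0.062
t 29.02 r 0.0348 az -120.0 tool y az-90 -120.0 z 0.1609 F [-5.32  0.59  6.24] M [-0.001  0.83   0.207] w 0.091
 Ftan(ccw+) -4.9 Frad 2.14 rxF z -0.17 tot 0.037
```

View pics/s9.png

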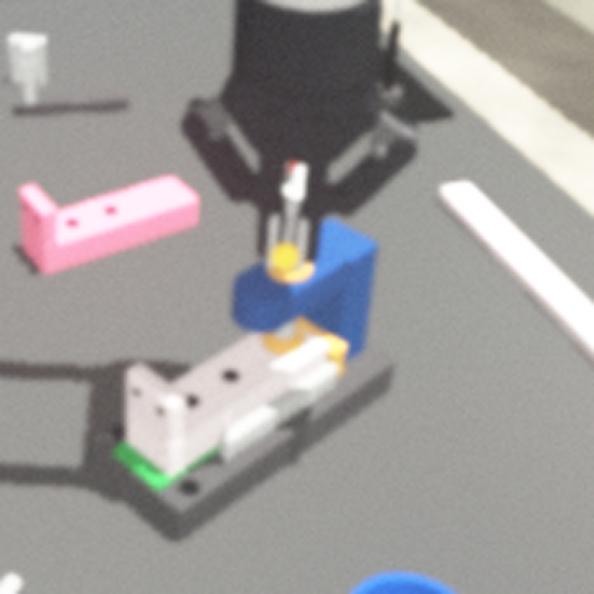

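Average torque is 0.07 N m, so it is still running free. Continuing the half turn with the torque guard.

```bash

python3 -m crank '[{"angular":[0,0,0.5],"delta_pos":[0.0011,-0.0494,0.0032],"gripper":0},{"angular":[0,0,0.5],"delta_pos":[0.0011,-0.0494,0.0032],"gripper":0}]' >/dev/null; python3 st.py &&
python3 -m crank '[{"angular":[0,0,0.5],"delta_pos":[0.0011,-0.0494,0.0032],"gripper":0},{"angular":[0,0,0.5],"delta_pos":[0.0011,-0.0494,0.0032],"gripper":0}]' >/dev/null&& python3 st.py &&
python3 -m crank '[{"angular":[0,0,0.5],"delta_pos":[0.0011,-0.0494,0.0032],"gripper":0},{"angular":[0,0,0.5],"delta_pos":[0.0011,-0.0494,0.0032],"gripper":0}]' >/dev/null&& python3 st.py &&
python3 -m crank '[{"angular":[0,0,0.5],"delta_pos":[0.0011,-0.0494,0.0032],"gripper":0},{"angular":[0,0,0.5],"delta_pos":[0.0011,-0.0494,0.0032],"gripper":0}]' >/dev/null&& python3 st.py &&
python3 -m crank '[{"angular":[0,0,0.5],"delta_pos":[0.0011,-0.0494,0.0032],"gripper":0},{"angular":[0,0,0.5],"delta_pos":[0.0011,-0.0494,0.0032],"gripper":0}]' >/dev/null&& python3 st.py &&
python3 -m crank '[{"angular":[0,0,0.5],"delta_pos":[0.0011,-0.0494,0.0032],"gripper":0},{"angular":[0,0,0.5],"delta_pos":[0.0011,-0.0494,0.0032],"gripper":0}]' >/dev/null&& python3 st.py
```

```text
t 29.32 r 0.0348 az -124.9 tool y az-90 -125.0 z 0.1608 F [-5.38 -0.31  6.98] M [0.017 0.899 0.263] w 0.091
 Ftan(ccw+) -4.23 Frad 3.33 rxF z -0.147 tot 0.116
t 29.57 r 0.0348 az -129.8 tool y az-90 -130.0 z 0.1607 F [-5.71 -0.12  6.28] M [-0.015  0.951  0.31 ] w 0.089
 Ftan(ccw+) -4.31 Frad 3.75 rxF z -0.15 tot 0.16
```

```bash

python3 -m crank '[{"angular":[0,0,0],"delta_pos":[0,0,0],"gripper":0}]' >/dev/null; python3 st.py 
python3 -m crank '[{"angular":[0,0,0.25],"delta_pos":[0.0003,-0.0247,0.0016],"gripper":0}]' >/dev/null; python3 st.py
python3 -m crank '[{"angular":[0,0,0.25],"delta_pos":[0.0003,-0.0247,0.0016],"gripper":0}]' >/dev/null; python3 st.py
python3 -c "
from h import *
for i in range(3): print(state()['ft_torque'],state()['contact_force'])"
```

```text
t 29.7 r 0.0348 az -129.9 tool y az-90 -130.0 z 0.1606 F [-6.1  -0.27  7.71] M [0.046 1.005 0.148] w 0.094
 Ftan(ccw+) -4.51 Frad 4.12 rxF z -0.157 tot -0.009
t 29.82 r 0.0348 az -131.0 tool y az-90 -131.2 z 0.1606 F [-7.24 -0.23  7.75] M [-0.025  0.965  0.281] w 0.09
 Ftan(ccw+) -5.31 Frad 4.93 rxF z -0.185 tot 0.096
t 29.95 r 0.0348 az -132.1 tool y az-90 -132.5 z 0.1606 F [-5.77 -0.95  8.  ] M [-0.035  0.966  0.289] w 0.091
 Ftan(ccw+) -3.64 Frad 4.58 rxF z -0.127 tot 0.163
[-0.03465146  0.96581773  0.2894716 ] [-5.76856271 -0.95134772  8.00228668]
[-0.03465146  0.96581773  0.2894716 ] [-5.76856271 -0.95134772  8.00228668]
[-0.03465146  0.96581773  0.2894716 ] [-5.76856271 -0.95134772  8.00228668]
```

Torque may be starting to rise, though the readings are noisy at about ±0.04 N m. I'll use smaller steps with a running average.

```bash
cat > q.py <<'E'
from h import *
import sys
p=np.load('fit.npy');s=state();R_,t=T();d=t-np.array([p[0],p[1],t[2]]);F=s['contact_force'];M=s['ft_torque']
ty=np.degrees(np.arctan2(R_[1,1],R_[0,1]))-90; ty=ty+360 if ty<-270 else ty
tot=np.cross(d,F)[2]+M[2]
open('log.txt','a').write(f"{s['time']} {ty} {tot}\n")
az=np.degrees(np.arctan2(d[1],d[0]))
print(f"{s['time']:.2f} tool {ty:.2f} az {az:.2f} z {t[2]:.4f} F {F.round(1)} Mz {M[2]:.3f} j6 {s['joint_efforts'][5]:.3f} tot {tot:.3f}")
sys.exit(1 if tot>float(sys.argv[1]) else 0)
E
python3 -m crank '[{"angular":[0,0,0.25],"delta_pos":[0.0003,-0.0247,0.0016],"gripper":0}]' >/dev/null; python3 q.py .22 &&
python3 -m crank '[{"angular":[0,0,0.25],"delta_pos":[0.0003,-0.0247,0.0016],"gripper":0}]' >/dev/null && python3 q.py .22 &&
python3 -m crank '[{"angular":[0,0,0.25],"delta_pos":[0.0003,-0.0247,0.0016],"gripper":0}]' >/dev/null && python3 q.py .22 &&
python3 -m crank '[{"angular":[0,0,0.25],"delta_pos":[0.0003,-0.0247,0.0016],"gripper":0}]' >/dev/null && python3 q.py .22
```

```text
30.07 tool -133.74 az -133.29 z 0.1606 F [-7.5 -0.1  6.2] Mz 0.280 j6 0.150 tot 0.091
30.20 tool -134.98 az -134.55 z 0.1605 F [-7.1 -0.2  8.5] Mz 0.292 j6 0.145 tot 0.123
30.32 tool -136.24 az -135.77 z 0.1605 F [-6.3 -0.4  7.3] Mz 0.289 j6 0.147 tot 0.147
30.45 tool -137.49 az -137.01 z 0.1605 F [-6.   0.3  7.9] Mz 0.222 j6 0.152 tot 0.072
```

```bash

python3 -m crank '[{"angular":[0,0,0.25],"delta_pos":[0.0003,-0.0247,0.0016],"gripper":0},{"angular":[0,0,0.25],"delta_pos":[0.0003,-0.0247,0.0016],"gripper":0}]' >/dev/null; python3 q.py .22 &&
python3 -m crank '[{"angular":[0,0,0.25],"delta_pos":[0.0003,-0.0247,0.0016],"gripper":0},{"angular":[0,0,0.25],"delta_pos":[0.0003,-0.0247,0.0016],"gripper":0}]' >/dev/null; python3 q.py .22 &&
python3 -m crank '[{"angular":[0,0,0.25],"delta_pos":[0.0003,-0.0247,0.0016],"gripper":0},{"angular":[0,0,0.25],"delta_pos":[0.0003,-0.0247,0.0016],"gripper":0}]' >/dev/null; python3 q.py .22 &&
python3 -m crank '[{"angular":[0,0,0.25],"delta_pos":[0.0003,-0.0247,0.0016],"gripper":0},{"angular":[0,0,0.25],"delta_pos":[0.0003,-0.0247,0.0016],"gripper":0}]' >/dev/null; python3 q.py .22
```

```text
30.70 tool -139.98 az -139.39 z 0.1605 F [-6.4  0.   7.1] Mz 0.341 j6 0.163 tot 0.195
30.95 tool -142.48 az -141.85 z 0.1604 F [-6.6 -0.3  7.7] Mz 0.343 j6 0.170 tot 0.207
31.20 tool -144.98 az -144.31 z 0.1604 F [-7.1 -0.3 10.1] Mz 0.241 j6 0.180 tot 0.105
31.45 tool -147.48 az -146.72 z 0.1603 F [-6.6 -0.8  8.1] Mz 0.315 j6 0.190 tot 0.212
```

```bash

python3 -m crank '[{"angular":[0,0,0.25],"delta_pos":[0.0003,-0.0247,0.0016],"gripper":0}]' >/dev/null; python3 q.py .3 &&
python3 -m crank '[{"angular":[0,0,0.25],"delta_pos":[0.0003,-0.0247,0.0016],"gripper":0}]' >/dev/null; python3 q.py .3 &&
python3 -m crank '[{"angular":[0,0,0.2],"delta_pos":[0.0002,-0.0198,0.0013],"gripper":0}]' >/dev/null; python3 q.py .3 &&
python3 -m crank '[{"angular":[0,0,0.2],"delta_pos":[0.0002,-0.0198,0.0013],"gripper":0}]' >/dev/null; python3 q.py .3
```

```text
31.57 tool -148.73 az -147.98 z 0.1603 F [-8.  -0.4  9.1] Mz 0.335 j6 0.195 tot 0.198
31.70 tool -149.98 az -149.18 z 0.1603 F [-8.1 -0.3  9.8] Mz 0.319 j6 0.197 tot 0.183
31.82 tool -150.96 az -150.16 z 0.1603 F [-7.8  0.   8.9] Mz 0.364 j6 0.264 tot 0.228
31.95 tool -151.97 az -151.05 z 0.1603 F [-7.3 -0.1  8.9] Mz 0.422 j6 0.252 tot 0.303
```

```bash

python3 -m crank '[{"angular":[0,0,0.1],"delta_pos":[0.0001,-0.0099,0.0006],"gripper":0}]' >/dev/null; python3 q.py .3 
python3 -m crank '[{"angular":[0,0,0.1],"delta_pos":[0.0001,-0.0099,0.0006],"gripper":0}]' >/dev/null; python3 q.py .3
python3 -m crank '[{"angular":[0,0,0.1],"delta_pos":[0.0001,-0.0099,0.0006],"gripper":0}]' >/dev/null; python3 q.py .3
python3 -c "
import numpy as np
a=np.loadtxt('log.txt');c=np.polyfit(a[:,1],a[:,2],1);print(c,np.polyval(c,a[-1,1]),(a[:,2]-np.polyval(c,a[:,1])).std(), a[-5:,2].mean())"
```

```text
32.08 tool -152.45 az -151.54 z 0.1603 F [-7.4 -1.1  9.5] Mz 0.372 j6 0.323 tot 0.284
32.20 tool -152.94 az -152.07 z 0.1602 F [-7.6 -0.9  9.9] Mz 0.364 j6 0.333 tot 0.268
32.33 tool -153.44 az -152.54 z 0.1603 F [-8.   0.5  9.2] Mz 0.383 j6 0.324 tot 0.237
[-0.00811557 -0.98810074] 0.25717799980215494 0.03890763639609348 0.263965703515815
```

The mean torque over the last five readings is 0.26 N m, about 5.2 N at the bar's end. The free-running baseline was 0.07, so I stop here. Before opening I'll relax the stored lateral force and twist so that letting go doesn't kick the bar.

```bash

python3 -m crank '[{"angular":[0,0,-0.15],"delta_pos":[-0.015,-0.004,-0.02],"gripper":0}]' >/dev/null; python3 q.py 1; python3 -m crank '[{"angular":[0,0,-0.15],"delta_pos":[-0.01,-0.004,-0.01],"gripper":0}]' >/dev/null; python3 q.py 1
```

```text
32.45 tool -152.70 az -152.57 z 0.1603 F [-3.4 -1.5  4.6] Mz 0.075 j6 0.215 tot 0.066
32.58 tool -151.97 az -152.25 z 0.1603 F [-2.4 -2.7  4.6] Mz -0.015 j6 0.108 tot 0.029
```

```bash

python3 -m crank '[{"angular":[0,0,0],"delta_pos":[0,0,0],"gripper":1},{"angular":[0,0,0],"delta_pos":[0,0,0],"gripper":1},{"angular":[0,0,0],"delta_pos":[0,0,0],"gripper":1},{"angular":[0,0,0],"delta_pos":[0,0,0],"gripper":1},{"angular":[0,0,0],"delta_pos":[0,0,-0.8],"gripper":1},{"angular":[0,0,0],"delta_pos":[0,0,-0.8],"gripper":1},{"angular":[0,0,0],"delta_pos":[0,0,-0.5],"gripper":1},{"angular":[0,0,0],"delta_pos":[0,0,0],"gripper":1}]'
python3 look.py 10 0.4887 0.158
```

```text
time: 33.58
tool_pos: [0.6096, -0.133, 0.2239]
tool_rot: [0.001, 0.97, 0.242, 0.001]
contact_force: [0.2, 0.1, 0.2]
gripper_width: 1.002
hub [([322.1, 173.3], 0.98)]
end_red [([318.0, 115.2], 0.74)]
end_yellow [([321.7, 228.7], 0.73)]
pred h r y [[321.1, 173.7], [321.1, 113.4], [321.1, 228.8]]
[ 0.60956656 -0.13303504  0.22394637] [0.82 0.06 0.24] [-0.021  0.02   0.031] 33.825 toolyaz -62.0
red [2.306 0.01  2.203]
yel [-0.027  0.01   2.198]
```

View pics/w10.png

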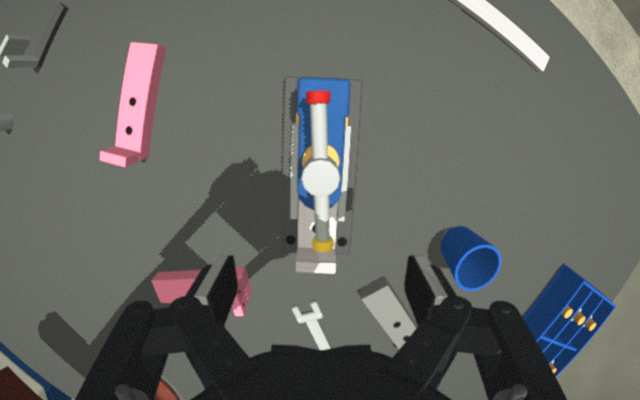

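View pics/s10.png

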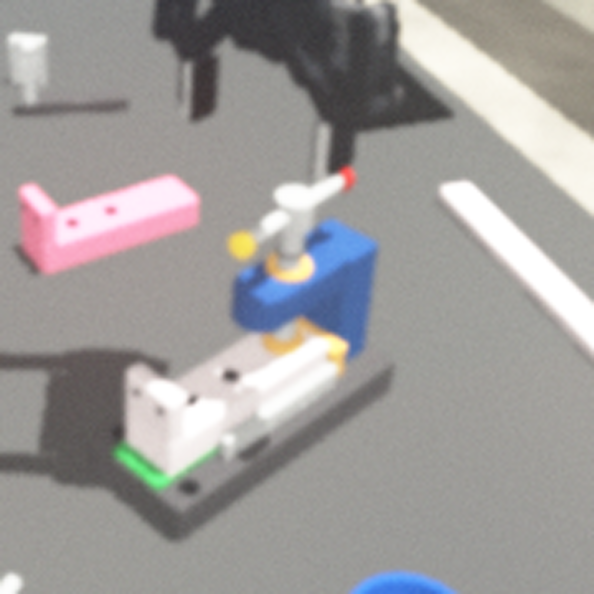

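```bash
python3 -m crank '[{"angular":[0,0,0],"delta_pos":[0,0,-0.8],"gripper":1},{"angular":[0,0,0],"delta_pos":[0,0,-0.8],"gripper":1},{"angular":[0,0,0],"delta_pos":[0,0,0],"gripper":1}]'
python3 - <<'E'
from h import *
p=np.load('fit.npy'); n='side'; im=grab_frame(n)[:,:,::-1]; S=4;x0,y0=300,190
im=cv2.resize(im[y0:y0+140,x0:x0+150],None,fx=S,fy=S,interpolation=cv2.INTER_CUBIC)
b=-.048
for P in ([[b-.07,-.02,.089],[b-.07,.02,.089],[b-.07,.02,.031],[b-.07,-.02,.031]],[[b-.058,-.02,.056],[b+.07,-.02,.056]]):
    q=((project(n,clampT(p,P))-[x0,y0])*S+S/2).astype(int); cv2.polylines(im,[q],len(P)>2,(0,0,255),1)
a=np.radians(30);H=np.array([p[0],p[1],.1575]);u=.053*np.array([np.cos(a),np.sin(a),0])
q=((project(n,[H+u,H-u])-[x0,y0])*S+S/2).astype(int); cv2.line(im,q[0],q[1],(255,0,255),1)
cv2.imwrite('pics/s11.png',im); print(state()['contact_force'])
E
```

```text
time: 34.2
tool_pos: [0.6097, -0.1331, 0.2722]
tool_rot: [0.001, 0.97, 0.242, 0.002]
contact_force: [-0.3, -0.2, 0.2]
gripper_width: 0.999
[ 0.88968191  0.02070095 -0.17786665]
```

View pics/s11.png

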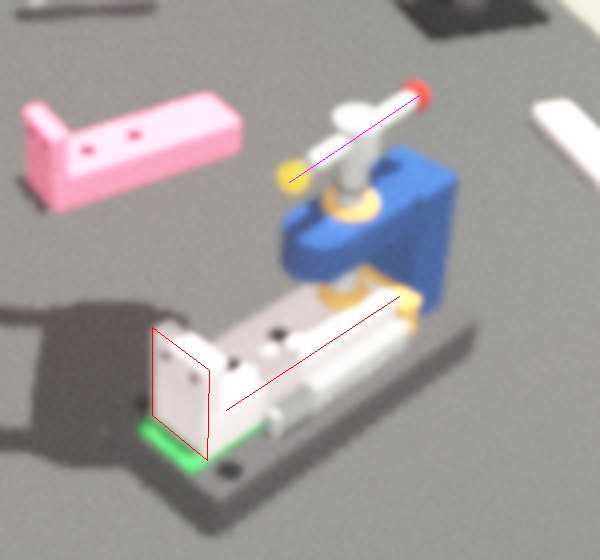

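The bracket outline coincides with the predicted home pose. The foot at (343,290) sits on it, the bar is at about 30° azimuth, and the gripper is clear. Handing in.

```bash
python3 -c "
from plant import *
print(job_done())"
```

```text
the job is handed in; nothing more can be done
None
```

The bracket is home against the brass stop and the clamp is tightened on it. I handed the job in at about 34 s, with the gripper open and clear.

- **Bracket:** I pushed it along its channel with shut fingers until it stopped moving and the force reached 19 N. In the last side view its flange lies on the outline predicted for home.
- **Handle:** I turned the red end clockwise through a full half turn, then took the yellow end. The torque began to rise about 125° into the second half turn, and I stopped at about 150°.
- **Tightness:** The last five torque readings averaged 0.26 N m, or about 5.2 N at the bar's end. Free running had averaged about 0.07 N m.
- **Bystanders:** I saw nothing else moved in the pictures, and never touched anything beyond the bracket and handle.

**Less certain:**
- Single torque readings scattered by about ±0.04 N m, so I relied on averages.
- After release the bar showed at about 150°, while the tool had reached 153°. I put this down to give in the grip rather than the screw backing off. I did not push on the bar again to recheck.

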